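# Fetch the assembly drawing from behind the lamp parts

## Task

The framed drawing for the next lamp stands in the groove at the back of the plywood kit board, shut in behind three tall lamp parts. Set all three parts aside upright on the grey felt mat, then lift the drawing out and lean it steadily against the middle of the low white back panel, the right way up and square to the panel, with the sheet facing the robot, and after that stand each part back on the kit board just where it stood. Keep the parts upright all the time, and leave the tin of screws, the tape roll and the screwdriver where they are.

Things in the scene. Friction and masses are not known exactly. Their poses are not given: they have to be found in the camera images.
- kit: Fixed plywood kit board, 200 mm (x) by 280 mm (y), top 12 mm above the bench. Origin under its centre, +x to its back. The three parts stand on it in a row along y, about x = +18, y = -92, 0, +92 mm. At x = +68 mm two strips 200 mm long, tops 47 mm above the bench, form a 12 mm wide groove for the drawing; end blocks 32 mm high at y = +-120. It may be on the left or the right, the mat opposite.
- mat: Grey felt mat fixed flat on the bench, the side area: 160 mm (x) by 280 mm (y), 3 mm thick, origin under its centre, z up. Empty at the start; the three parts fit on it in a row along its y.
- panel: Low white perforated steel back panel, fixed upright on the bench: 12 mm thick (x), 300 mm wide (y), 85 mm high. Origin at the bench under its centre; the side towards the robot is the plane x = -6 mm of its frame; its feet are on the far side only.
- drawing: Framed drawing: rigid black board 10 mm thick (x), 170 mm wide (y), 135 mm high (z), 220 g, white sheet with a lamp outline on its -x side. Origin in the middle of its lower edge. It starts in the groove, nearly upright (can rock 3 deg), lower edge on the board top, sheet to the robot. Pinch its upper edge across the thickness. Leaning, its back rests on the upper edge of the lower panel.
- tube: Opal white cylindrical lamp shade, straight, 56 mm in diameter (57.6 mm at the aluminium cap, the top 12 mm), 190 mm high, about 280 g, standing upright. Origin at the centre of its underside.
- stem: Steel lamp stem: round foot flange 52 mm in diameter and 8 mm thick, a collar 30 mm in diameter up to 22 mm, then a straight tube 20 mm in diameter up to 200 mm height; about 350 g, standing upright. Origin at the centre of its underside.
- bell: White bell-shaped lamp shade: 58 mm in diameter at the foot, narrowing to a straight neck 35 mm in diameter from 105 to 190 mm height, with an aluminium cap 38 mm in diameter on top up to 198 mm; about 260 g, standing upright. Origin at the centre of its underside.
- tin: Bystander: small open aluminium tin with screws, 42 mm in diameter, 24 mm high, standing on the front strip of the kit board. Origin at the centre of its underside.
- tape: Bystander: roll of black tape lying flat on the bench before the panel, 60 mm in diameter, 22 mm high. Origin at the centre of its underside.
- driver: Bystander: screwdriver with a black handle, 160 mm long, lying on the bench between the kit board and the mat, about 30 mm high. Origin under its middle; its x axis runs along it.

How it is judged:
By the outcome, as a careful person would: the job done as asked, in the order asked, and still so for the second after the job is handed in, with the robot touching nothing.
It also fails if it takes over 141 s, if anything falls off the work surface, if the arm or the gripper's body presses on something with over 40 N, if the wrist force passes 120 N, or if a joint passes its speed limit or range.

## Robot

A 6-joint arm with a two-finger parallel gripper is mounted at the origin on the work surface. World frame = base frame: x ahead of the robot, y to its left, z up, the work surface at z = 0. Lengths are in m, angles in rad, forces in N, time in s.
With the tool pointing down it reaches from about 0.4 to 0.825 m from the base axis. Payload 7 kg.
Tool frame: the origin (TCP) lies between the finger pads; the fingertips stand 8 mm ahead of it and the grasp point (between the pads) lies 11 mm behind it (bot.tips_ahead is the z of the fingertips in the tool frame, in m); z points along the fingers, y is the direction in which the jaws open and shut (so a half turn about z gives the same grasp; the last joint's range is limited). The gripper opens to 88 mm and grips with 3 to 60 N. Pads are 19 mm wide; open, the fingers measure 130 mm over their backs; the gripper's body (78 mm by 193 mm) begins 47 mm behind the grasp point.
Start: joints at [1.553, 0.359, 0.012, 0, -1.224, -0.288], TCP at [0.203, 0.644, 0.235] pointing down, gripper open.
Joint ranges: [-3.07, 3.07], [-1.43, 2.12], [-1.02, 1.25], [-3.03, 1.67], [-3.05, -0], [-3.03, 3.03]. Speed limits (rad/s): [2.39, 2.39, 3.01, 3.14, 3.14, 3.14].

## Interface

Orientations are given as a rotation vector (axis times angle).
In Python, from station import bot gives the robot as it stands. The module is installed in compiled form; this text tells all that it offers.
- The arm moves only by the tool apply_moves, never from a script. Its arguments are lists of equal length, an entry for each row: "angular": the turn, a rotation vector about the tool's x, y, z in degrees, a list of three; "dp": the shift along the tool's x, y, z in mm, a list of three; "hand": the gripper's target within -1 to 1 (shut at 1, half-way at 0, fully open at -1). A call has 1 to 8 rows; each row shifts and turns the commanded pose from where the row before left it, along the tool's axes as they then stand; what a row does not reach is not made up. A row lasts 1/8 s, in which the tool goes at most 62.5 mm and 10.7 degrees, less where a joint would pass 70% of its speed; a pose out of reach is approached as far as the arm can. A call is refused whole if a number of a shift passes 62.5 or a number of a turn 10.7, either way. A call with a gripper value outside its range is refused whole. The fingers move at their own pace and stop on an object; "grip_force" is the grip in N (left out, the last holds). Time passes only in rows, so rows that do not move let the fingers close. It gives the time, the measured TCP pose, the force and the opening at its end, in the units of the state.
- bot.sense(): the state, without advancing time (a new reading comes with each control period).
- bot.snapshot(name): name is "scene" or "top" or "wrist"; returns a dict with "color" (420x560x3 uint8, red, green, blue), "z_map" (420x560 float32, m along the optical axis (not along the pixel's ray), 0 where there is no reading), "K" (3x3 intrinsics, pixels), "D" ([k1, k2, p1, p2, k3] as OpenCV has them; the pictures are not rectified), "rvec" (rotation vector, rad) and "tvec" (3), from world to camera coordinates, as OpenCV has them; the wrist camera has in their place "T_tool_cam" (4x4, takes a point from camera to tool coordinates, whose origin is the TCP and whose axes are the flange's). Camera axes: x right, y down, z forward; pixel columns grow to the right and rows downward; lengths in m; the calibration is good to about 2 mm. A picture is of the moment at which its call begins: read the wrist's pose just before it.
- bot.job_done(): hands the job in, once; it reports no verdict.
The state is a dict: "clock": time; "joints": joint angles; "qvel": joint speeds; "joint_efforts": joint torques, N m; "tool_pos": TCP position; "tool_rot": TCP orientation; "contact_force": force on the tool from outside, world axes, zero at the start; "moment": the same for the moment, N m; "finger_gap": finger opening in m.
Only numpy, scipy, OpenCV 4.12 (cv2) and the standard library are available. Lean on these libraries where they do the work, as an engineer would, in place of code of your own. Each camera call takes 0.05 s, during which the arm holds its last target.

## Working session

There is one attempt and no reset: what is moved stays moved. The work goes in short steps, Python scripts to look and compute and a tool call to move; the robot and the scene stay as the last step left them, time stands still between calls to the robot, and variables do not carry over. Pictures are saved under pics/ and viewed, and the job is handed in when it is done.

Besides the shell and the picture viewer there is one more tool, called by a JSON object that holds its "op" and its "data". apply_moves: Moves the arm, as the interface text tells. Its arguments: {"type":"object","properties":{"angular":{"type":"array"},"dp":{"type":"array"},"hand":{"type":"array"},"grip_force":{"type":"number"}},"required":["angular","dp","hand"]}

```bash
mkdir -p pics; ls
python3 - <<'E'
from station import bot
import cv2,numpy as np,pickle
s=bot.sense()
for k,v in s.items(): print(k,np.round(v,4))
d={}
for n in ["scene","top"]:
    d[n]=bot.snapshot(n); cv2.imwrite(f"pics/{n}0.png",d[n]["color"][:,:,::-1])
    print(n,d[n]["K"],d[n]["D"],d[n]["rvec"],d[n]["tvec"])
pickle.dump(d,open("snap0.pkl","wb"))
print(bot.tips_ahead)
E
```

```text
pics
clock 0.0
joints [ 1.5532e+00  3.5940e-01  1.1000e-02 -4.0000e-04 -1.2241e+00 -2.8810e-01]
qvel [0.0003 0.0005 0.0002 0.0007 0.001  0.0016]
joint_efforts [ 0.00000e+00 -5.82707e+01  2.93048e+01  6.99690e+00  6.90000e-03
 -2.00000e-04]
tool_pos [0.2031 0.6432 0.2336]
tool_rot [ 3.1033e+00 -4.7830e-01 -2.0000e-04]
contact_force [-1.0229 -0.3826  0.9811]
moment [-0.0002  0.029   0.0127]
finger_gap 0.0875
scene [[435.05959556   0.         278.99212518]
 [  0.         435.05959556 207.08555576]
 [  0.           0.           1.        ]] [-0.0251825  0.         0.         0.         0.       ] [ 2.40668022  1.03353439 -0.28772213] [-0.37991888 -0.30041965  1.17106802]
top [[494.10452202   0.         287.58756393]
 [  0.         494.10452202 201.11996838]
 [  0.           0.           1.        ]] [-0.11162215  0.          0.          0.          0.        ] [ 2.09118645 -2.13617336  0.19938015] [0.00250564 0.54399192 0.97948509]
0.008
```

View pics/scene0.png

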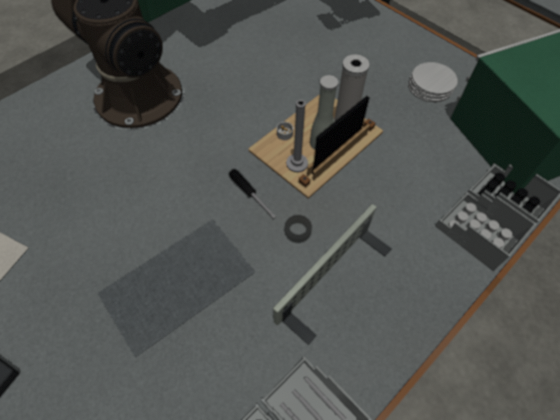

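View pics/top0.png

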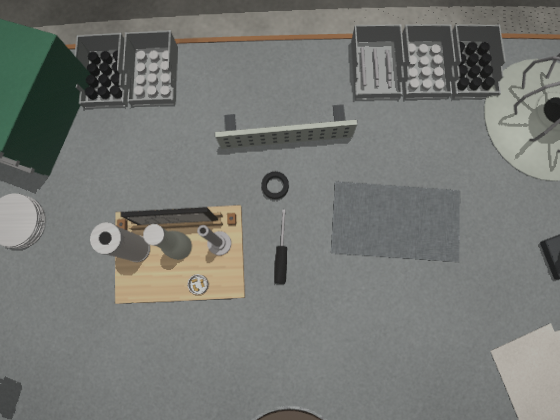

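The top view shows the kit board on the left (+y) around px (180,255). On it, from left to right, are the tube (105,238), bell (155,235), stem (205,232) and tin (198,285), with the drawing at (170,215). The mat is on the right (395,222), the panel at (287,135), the tape at (275,185) and the driver at (281,250).

```bash
cat > h.py <<'E'
import numpy as np,cv2,pickle
from scipy.spatial.transform import Rotation as R
def cloud(s):
    z=s["z_map"].astype(float);h,w=z.shape
    u,v=np.meshgrid(np.arange(w),np.arange(h))
    p=cv2.undistortPoints(np.stack([u,v],-1).reshape(-1,1,2).astype(float),s["K"],s["D"]).reshape(h,w,2)
    P=np.dstack([p*z[...,None],z])
    if "rvec" in s:
        Rm=cv2.Rodrigues(np.array(s["rvec"],float))[0]; t=np.array(s["tvec"],float).ravel()
        W=(P-t)@Rm
    else:
        W=P@s["T_wc"][:3,:3].T+s["T_wc"][:3,3]
    W[z<=0]=np.nan
    return W
def wrist(bot):
    st=bot.sense(); s=bot.snapshot("wrist")
    T=np.eye(4);T[:3,:3]=R.from_rotvec(st["tool_rot"]).as_matrix();T[:3,3]=st["tool_pos"]
    s["T_wc"]=T@np.array(s["T_tool_cam"]); return s
def rowpx(s,X):
    Rm=s["rvec"]; return cv2.projectPoints(np.array(X,float).reshape(-1,1,3),np.array(s["rvec"],float),np.array(s["tvec"],float),s["K"],s["D"])[0].reshape(-1,2)
E
python3 - <<'E'
from h import *
d=pickle.load(open("snap0.pkl","rb"))
for n in d:
    W=cloud(d[n]); s=d[n]
    np.save(n+"W.npy",W)
t=np.load("topW.npy")
for name,(u,v) in dict(kitFL=(118,300),kitFR=(242,297),kitBR=(241,209),kitBL=(118,210),tube=(105,228),bell=(153,235),stem=(203,230),tin=(198,285),matTL=(336,186),matTR=(458,192),matBR=(457,258),matBL=(335,253),panL=(219,136),panR=(354,124),tape=(265,185),drv=(281,265),drvtip=(283,215),dr=(170,212),bench=(300,330)).items():
    print(name,np.round(t[v,u]*1000,1))
import cv2
# bench height bias
for n in ["topW","sceneW"]:
    W=np.load(n+".npy"); z=W[...,2]; m=np.abs(z)<.008; print(n,m.mean(),np.median(z[m]))
W=t
# kit top
g=lambda lo,hi,x0,x1,y0,y1,W=W:(W[...,2]>lo)&(W[...,2]<hi)&(W[...,0]>x0)&(W[...,0]<x1)&(W[...,1]>y0)&(W[...,1]<y1)
E
```

```text
kitFL [344.7 358.7  10.7]
kitFR [348.3  91.9   8.1]
kitBR [539.5  94.2  -1.1]
kitBL [543.2 370.9  -1.7]
tube [472.4 320.  201.5]
bell [457.1 228.9 209.3]
stem [464.3 139.5 210.1]
tin [374.8 184.8  14. ]
matTL [ 586.3 -116.6    0.7]
matTR [ 566.5 -388.7    2. ]
matBR [ 419.8 -373.     5.3]
matBL [ 437.8 -108.4    3.8]
panL [681.  132.   81.7]
panR [ 700.8 -152.5   81.5]
tape [587.8  39.7  18.8]
drv [413.2   7.7  24.3]
drvtip [521.    1.7  17.1]
dr [509.1 214.8 147.5]
bench [276.9 -29.3  -3.6]
topW 0.715671768707483 -0.0005977757002181479
sceneW 0.6802976190476191 0.002004389528796556
```

```bash
cat >> h.py <<'E'
def onplane(s,uv,z):
    p=cv2.undistortPoints(np.array(uv,float).reshape(-1,1,2),s["K"],s["D"]).reshape(-1,2)
    if "rvec" in s:
        Rm=cv2.Rodrigues(np.array(s["rvec"],float))[0]; t=np.array(s["tvec"],float).ravel()
        C=-Rm.T@t; D=np.c_[p,np.ones(len(p))]@Rm
    else:
        C=s["T_wc"][:3,3]; D=np.c_[p,np.ones(len(p))]@s["T_wc"][:3,:3].T
    return C+D*((z-C[2])/D[:,2])[:,None]
E
python3 - <<'E'
from h import *
d=pickle.load(open("snap0.pkl","rb"))
for n in d:
    im=d[n]["color"]; cv2.imwrite(f"pics/{n}0b.png",0)if 0 else None
    crop={"top":(90,20,480,320),"scene":(90,40,400,360)}[n]
    x0,y0,x1,y1=crop
    c=im[y0:y1,x0:x1,::-1]; c=cv2.resize(c,None,fx=2,fy=2,interpolation=cv2.INTER_CUBIC)[:600,:800]
    cv2.imwrite(f"pics/{n}_crop.png",np.clip(c.astype(float)*1.4,0,255).astype(np.uint8))
    print(n,c.shape)
    hsv=cv2.cvtColor(im,cv2.COLOR_RGB2HSV)
    W=cloud(d[n])
    m=((hsv[...,0]>10)&(hsv[...,0]<28)&(hsv[...,1]>80)&(hsv[...,2]>60)&(W[...,2]<.03)&(W[...,0]>.3)&(W[...,0]<.6)&(W[...,1]>.05)&(W[...,1]<.42)).astype(np.uint8)
    m=cv2.morphologyEx(m,cv2.MORPH_OPEN,np.ones((3,3)))
    v,u=np.nonzero(m); P=onplane(d[n],np.c_[u,v],.012)[:,:2]*1000
    r=cv2.minAreaRect(P.astype(np.float32)); print(n,'kit',r, len(u)); print(cv2.boxPoints(r).round(1).tolist())
E
```

```text
scene (600, 620, 3)
scene kit ((443.859130859375, 229.16290283203125), (199.9501495361328, 280.35174560546875), 1.9067429304122925) 3000
[[339.29998779296875, 365.8999938964844], [348.6000061035156, 85.69999694824219], [548.4000244140625, 92.4000015258789], [539.0999755859375, 372.6000061035156]]
top (600, 780, 3)
top kit ((460.02655029296875, 252.09375), (118.33177947998047, 228.25318908691406), 0.6757880449295044) 841
[[399.5, 365.5], [402.20001220703125, 137.3000030517578], [520.5, 138.6999969482422], [517.7999877929688, 366.8999938964844]]
```

View pics/top_crop.png

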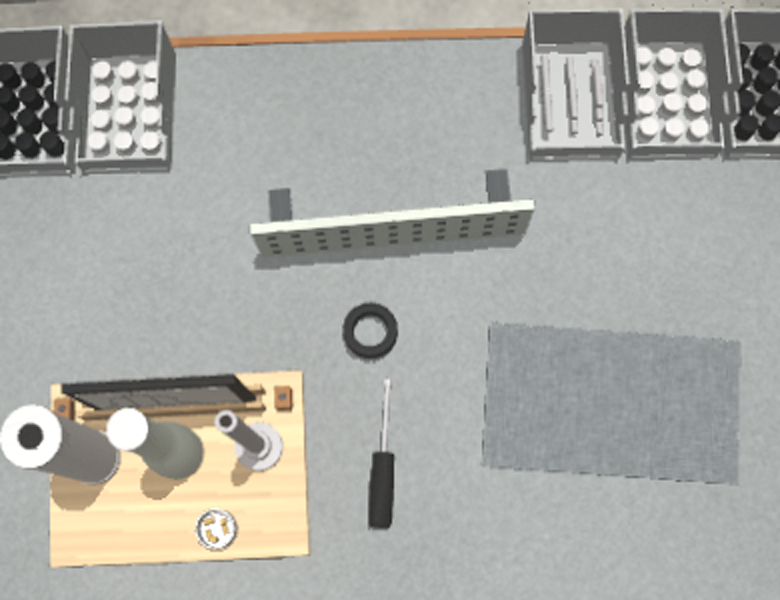

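View pics/scene_crop.png

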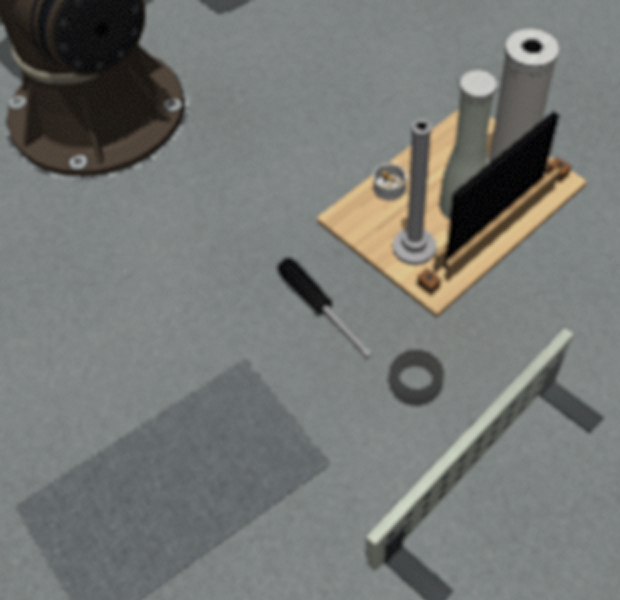

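Run:
```python
from h import *
d=pickle.load(open("snap0.pkl","rb"))
T=lambda l:[(x/2+90-.25,y/2+20-.25) for x,y in l]
S=lambda l:[(x/2+90-.25,y/2+40-.25) for x,y in l]
def show(n,s,uv,z):
    P=onplane(d[s],uv,z)*1000; print(n,P[:,:2].round(1).tolist()); return P
show('kit top',"top",T([(51,566),(309,553),(302,371)]),.012)
show('mat top',"top",T([(490,323),(740,341),(738,484),(482,466)]),.003)
show('mat sc',"scene",S([(246,360),(329,464),(17,508)]),.003)
show('panel top',"top",T([(251,228),(534,203),(251,235),(534,210)]),.085)
show('panel sc',"scene",S([(566,330),(574,334),(368,541),(383,546)]),.085)
show('tube top',"top",T([(31,436)]),.190);show('tube sc',"scene",S([(531.5,47)]),.190)
show('bell top',"top",T([(129,430)]),.198);show('bell sc',"scene",S([(478.5,83)]),.198)
show('stem top',"top",T([(227,421)]),.200);show('stem sc',"scene",S([(421.5,127)]),.200)
show('tin',"top",T([(216,529)]),.036);show('tin sc',"scene",S([(390,176)]),.036)
show('tape',"top",T([(370,330)]),.022);show('tape sc',"scene",S([(417,370)]),.022)
show('drv',"top",T([(388,380),(381,527)]),.015);show('drv sc',"scene",S([(368,354),(282,265)]),.015)
show('draw sc top edge',"scene",S([(556,115),(452,215)]),.147)
show('draw top',"top",T([(63,385),(236,376),(255,398)]),.147)
```

```text
kit top [[338.9, 364.2], [349.8, 86.7], [545.4, 93.4]]
mat top [[596.6, -114.0], [570.2, -392.7], [411.7, -377.0], [438.6, -99.4]]
mat sc [[440.7, -98.2], [596.8, -114.3], [415.7, -375.8]]
panel top [[685.1, 139.4], [705.6, -158.1], [677.4, 139.3], [697.8, -157.7]]
panel sc [[682.7, 140.1], [691.4, 142.4], [704.5, -159.1], [717.0, -152.6]]
tube top [[456.2, 323.2]]
tube sc [[446.3, 333.2]]
bell top [[459.1, 229.8]]
bell sc [[450.5, 241.2]]
stem top [[465.3, 140.9]]
stem sc [[455.9, 150.1]]
tin [[375.6, 181.1]]
tin sc [[377.1, 185.0]]
tape [[587.1, 18.3]]
tape sc [[587.5, 22.7]]
drv [[532.8, -0.1], [375.5, 10.2]]
drv sc [[533.5, 0.8], [376.1, 10.3]]
draw sc top edge [[509.8, 311.6], [529.4, 124.1]]
draw top [[510.6, 310.4], [515.8, 142.4], [494.3, 124.1]]
```

Run:
```python
from h import *
d=pickle.load(open("snap0.pkl","rb"))
T=lambda l:[(x/2+90-.25,y/2+20-.25) for x,y in l]
S=lambda l:[(x/2+90-.25,y/2+40-.25) for x,y in l]
a=np.radians(1.9)
def show(n,s,uv,z):
    P=onplane(d[s],uv,z)*1000
    q=(P[0,:2]-[443.9,229.2])@np.array([[np.cos(a),-np.sin(a)],[np.sin(a),np.cos(a)]]); print(n,P[:,:2].round(1).tolist(),'kit',q.round(1))
show('tube top',"top",T([(31,436)]),.202);show('tube sc',"scene",S([(531.5,47)]),.202)
show('bell top',"top",T([(129,430)]),.210);show('bell sc',"scene",S([(478.5,83)]),.210)
show('stem top',"top",T([(227,421)]),.212);show('stem sc',"scene",S([(421.5,127)]),.212)
```

```text
tube top [[454.6, 318.6]] kit [13.7 88.9]
tube sc [[454.4, 321.1]] kit [13.6 91.5]
bell top [[457.5, 226.4]] kit [13.5 -3.2]
bell sc [[458.7, 230.6]] kit [14.8  0.9]
stem top [[463.5, 138.7]] kit [ 16.6 -91.1]
stem sc [[464.0, 141.2]] kit [ 17.2 -88.6]
```

Run:
```python
from h import *
from station import bot
s=wrist(bot); print(np.array(s["T_tool_cam"]).round(4),s["K"],s["D"])
cv2.imwrite("pics/w0.png",s["color"][:,:,::-1])
```

```text
[[-8.000e-04 -9.665e-01 -2.567e-01  6.920e-02]
 [ 1.000e+00 -7.000e-04 -3.000e-04  5.000e-04]
 [ 1.000e-04 -2.567e-01  9.665e-01 -1.506e-01]
 [ 0.000e+00  0.000e+00  0.000e+00  1.000e+00]] [[305.93906359   0.         276.39834231]
 [  0.         305.93906359 210.10484346]
 [  0.           0.           1.        ]] [0.00714247 0.         0.         0.         0.        ]
```

View pics/w0.png

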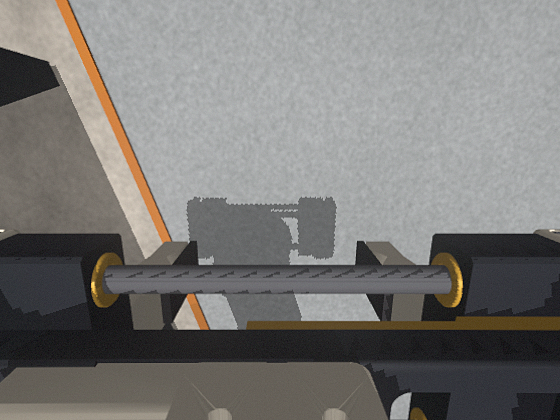

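```bash
cat >> h.py <<'E'
def down(yaw,tilt=0.0):
    """tool x at world angle yaw(deg), tool z down; tilt about tool x (deg)"""
    c,s=np.cos(np.radians(yaw)),np.sin(np.radians(yaw))
    M=np.array([[c,s,0],[s,-c,0],[0,0,-1.]])
    return R.from_matrix(M)*R.from_rotvec([np.radians(tilt),0,0])
def plan(st,way,q=.5,qa=.5):
    """way: list of (pos m, Rot, nrows)"""
    p=np.array(st["tool_pos"])*1000; r=R.from_rotvec(st["tool_rot"]); out=[]
    for pos,rot,n in way:
        pos=np.array(pos)*1000; rot=rot or r
        p0=p.copy(); r0=r; dv=(r0.inv()*rot).as_rotvec()
        for i in range(1,n+1):
            tp=p0+(pos-p0)*i/n; tr=r0*R.from_rotvec(dv*i/n)
            dp=np.round(r.inv().apply(tp-p)/q)*q; da=np.round(np.degrees((r.inv()*tr).as_rotvec())/qa)*qa
            p=p+r.apply(dp); r=r*R.from_rotvec(np.radians(da))
            out.append((da+0.,dp+0.))
    for k in range(0,len(out),8):
        c=out[k:k+8]
        f=lambda a:"["+",".join("["+",".join("%g"%x for x in v)+"]" for v in a)+"]"
        print(len(c),"\n  ",f([a for a,_ in c]),"\n  ",f([b for _,b in c]))
    print("end",p.round(1),"max",max(abs(b).max() for _,b in out),max(np.linalg.norm(b) for _,b in out),max(np.linalg.norm(a) for a,_ in out))
E
python3 - <<'E'
from h import *
from station import bot
s=bot.sense()
plan(s,[([.24,.6,.34],None,3),([.37,.23,.37],down(2),10)],q=1)
E
```

```text
8 
   [[0,0,0],[0,0,0],[0,0,0],[0,0,-2],[0,0,-2],[0,0,-2],[0,0,-2],[0,0,-2]] 
   [[16,10,-35],[16,10,-36],[16,10,-35],[24,31,-3],[22,33,-3],[21,33,-3],[20,33,-3],[19,35,-3]]
5 
   [[0,0,-1.5],[0,0,-2],[0,0,-2],[0,0,-2],[0,0,-2]] 
   [[18,35,-3],[17,35,-3],[16,36,-3],[14,37,-3],[13,37,-3]]
end [370.1 229.9 370.3] max 37.0 40.64480286580315 2.0
```

{"op": "apply_moves", "data": {"angular": [[0,0,0],[0,0,0],[0,0,0],[0,0,-2],[0,0,-2],[0,0,-2],[0,0,-2],[0,0,-2]], "dp": [[16,10,-35],[16,10,-36],[16,10,-35],[24,31,-3],[22,33,-3],[21,33,-3],[20,33,-3],[19,35,-3]], "hand": [-1,-1,-1,-1,-1,-1,-1,-1]}}

```text
clock: 1.15
tool_pos: [0.3047, 0.4138, 0.3554]
tool_rot: [3.135, -0.204, -0.0]
contact_force: [1.1, -0.0, 0.5]
finger_gap: 0.0875
```

{"op": "apply_moves", "data": {"angular": [[0,0,-1.5],[0,0,-2],[0,0,-2],[0,0,-2],[0,0,-2],[0,0,0],[0,0,0]], "dp": [[18,35,-3],[17,35,-3],[16,36,-3],[14,37,-3],[13,37,-3],[0,0,0],[0,0,0]], "hand": [-1,-1,-1,-1,-1,-1,-1]}}

```text
clock: 2.02
tool_pos: [0.3701, 0.23, 0.3705]
tool_rot: [-3.141, -0.053, 0.0]
contact_force: [0.4, -0.1, -0.4]
finger_gap: 0.0876
```

Run:
```python
from h import *
from station import bot
st=bot.sense();print(st["clock"],st["tool_pos"],st["tool_rot"],st["contact_force"],st["joints"])
s=wrist(bot);pickle.dump(s,open("w1.pkl","wb"))
cv2.imwrite("pics/w1.png",s["color"][:,:,::-1])
```

```text
2.025 [0.37008389 0.22999304 0.37046467] [-3.14092183e+00 -5.26436313e-02  2.13740815e-04] [ 0.38333844 -0.08889915 -0.35695221] [ 1.01162710e+00 -1.14898415e-01 -2.35730999e-01 -2.40973992e-04
 -1.44984523e+00  5.92716279e-01]
```

View pics/w1.png

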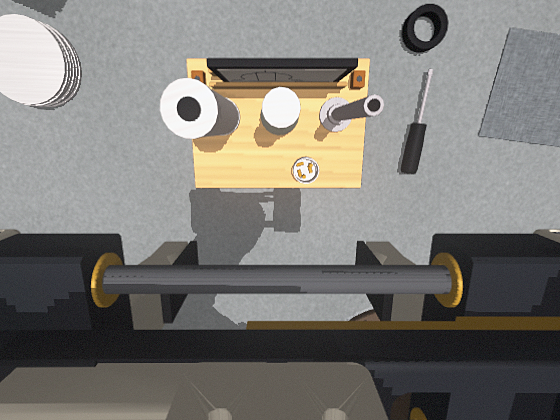

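Run:
```python
from h import *
s=pickle.load(open("w1.pkl","rb"))
c=s["color"][45:200,150:400,::-1]
cv2.imwrite("pics/w1c.png",cv2.resize(c,None,fx=3.2,fy=3.2,interpolation=cv2.INTER_CUBIC))
c=s["color"][0:190,380:560,::-1]
cv2.imwrite("pics/w1d.png",cv2.resize(c,None,fx=3,fy=3,interpolation=cv2.INTER_CUBIC))
```

```text
(no output)
```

View pics/w1c.png

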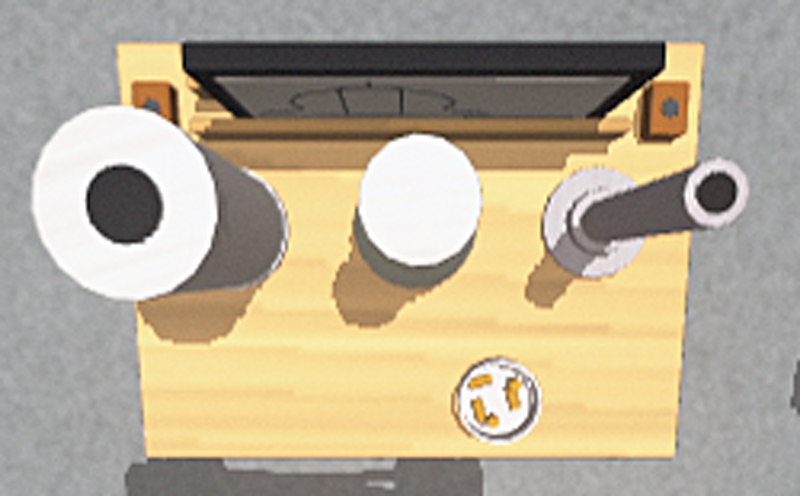

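Run:
```python
from h import *
s=pickle.load(open("w1.pkl","rb"))
C=lambda l:[((x+.5)/3.2-.5+150,(y+.5)/3.2-.5+45) for x,y in l]
def show(n,l,z):
    P=onplane(s,C(l),z)*1000; print(n,P[:,:2].round(1).tolist()); return P
k=show('kit',[(117,44),(703,44),(675,458),(147,458)],.012)[:,:2]
r=cv2.minAreaRect(k.astype(np.float32));print(r,k.mean(0))
show('tube',[(125,202),(33,202),(217,202),(125,105),(125,299)],.202)
show('bell',[(421,200.5),(360,200),(482,200),(421,134),(421,267)],.210)
show('stem',[(716,192.5),(685,192),(747,192)],.212)
show('tin',[(497,400)],.036)
show('draw',[(183,44),(665,42)],.147)
show('stemfoot',[(543,222),(592,168),(592,279)],.020)
```

```text
kit [[537.6, 372.1], [546.7, 94.2], [347.5, 86.7], [338.4, 365.0]]
((442.56756591796875, 229.371337890625), (199.3052215576172, 279.0052795410156), 1.8780027627944946) [442.55315984 229.50292178]
tube [[456.3, 319.2], [455.3, 347.6], [457.2, 290.8], [484.1, 318.0], [427.0, 320.4]]
bell [[459.2, 227.8], [458.8, 246.2], [460.0, 209.4], [477.9, 228.5], [439.9, 227.1]]
stem [[464.2, 139.8], [464.0, 149.1], [464.6, 130.6]]
tin [[378.1, 184.6]]
draw [[512.3, 311.9], [518.4, 144.0]]
stemfoot [[463.5, 165.5], [489.0, 143.6], [437.4, 139.4]]
```

Run:
```python
from h import *
from station import bot
s=bot.sense()
plan(s,[([.464,.140,.25],down(-88),10),([.464,.140,.166],down(-88),4)],q=.5)
```

```text
8 
   [[0,0,9],[0,0,9],[0,0,9],[0,0,9],[0,0,9],[0,0,9],[0,0,9],[0,0,9]] 
   [[9,9.5,12],[10.5,7.5,12],[11.5,6,12],[12.5,4.5,12],[13,2,12],[13,0.5,12],[12.5,-2,12],[12.5,-4,12.5]]
6 
   [[0,0,9],[0,0,9],[0,0,0],[0,0,0],[0,0,0],[0,0,0]] 
   [[12,-5.5,12],[10.5,-7.5,12],[0,0,21],[0,0,21],[0,0,21],[0,0,21]]
end [463.8 140.  165.8] max 21.0 21.0 9.0
```

{"op": "apply_moves", "data": {"angular": [[0,0,9],[0,0,9],[0,0,9],[0,0,9],[0,0,9],[0,0,9],[0,0,9],[0,0,9]], "dp": [[9,9.5,12],[10.5,7.5,12],[11.5,6,12],[12.5,4.5,12],[13,2,12],[13,0.5,12],[12.5,-2,12],[12.5,-4,12.5]], "hand": [-1,-1,-1,-1,-1,-1,-1,-1]}}

```text
clock: 3.08
tool_pos: [0.4456, 0.1587, 0.2733]
tool_rot: [2.569, -1.807, -0.0]
contact_force: [0.3, -0.2, 0.2]
finger_gap: 0.0878
```

{"op": "apply_moves", "data": {"angular": [[0,0,9],[0,0,9],[0,0,0],[0,0,0]], "dp": [[12,-5.5,12],[10.5,-7.5,12],[0,0,0],[0,0,0]], "hand": [-1,-1,-1,-1]}}

```text
clock: 3.58
tool_pos: [0.4641, 0.1404, 0.2502]
tool_rot: [2.263, -2.179, 0.0]
contact_force: [0.2, 0.0, -0.3]
finger_gap: 0.0878
```

Run:
```python
from h import *
from station import bot
st=bot.sense();print(st["clock"],st["tool_pos"],R.from_rotvec(st["tool_rot"]).as_matrix().round(3),st["joints"])
s=wrist(bot);pickle.dump(s,open("w2.pkl","wb"))
cv2.imwrite("pics/w2.png",s["color"][:,:,::-1])
plan(st,[([.464,.140,.166],down(-88),4)])
```

```text
3.575 [0.46406391 0.14040295 0.25022435] [[ 0.038 -0.999  0.   ]
 [-0.999 -0.038 -0.   ]
 [ 0.     0.    -1.   ]] [ 7.00622976e-01  2.99604009e-02 -3.68531857e-01  1.45161278e-04
 -1.17241647e+00 -6.62473702e-01]
4 
   [[0,0,0],[0,0,0],[0,0,0],[0,0,0]] 
   [[0,0,21],[0,0,21],[0.5,0,21],[0,0,21]]
end [464.1 139.9 166.2] max 21.0 21.005951537600005 0.0
```

View pics/w2.png

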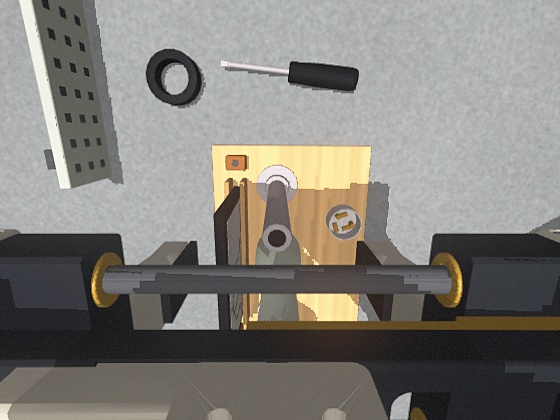

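Run:
```python
from h import *
s=pickle.load(open("w2.pkl","rb"))
print(onplane(s,[(277,237)],.212)*1000)
```

```text
[[463.89787583 139.2872701  212.        ]]
```

{"op": "apply_moves", "data": {"angular": [[0,0,0],[0,0,0],[0,0,0],[0,0,0],[0,0,0]], "dp": [[0,0,21],[0,0,21],[0,0,21],[0,0,21],[0,0,0]], "hand": [-1,-1,-1,-1,-1]}}

```text
clock: 4.25
tool_pos: [0.4633, 0.1397, 0.1654]
tool_rot: [2.26, -2.179, -0.001]
contact_force: [0.2, -0.7, -0.2]
finger_gap: 0.0877
```

{"op": "apply_moves", "data": {"angular": [[0,0,0],[0,0,0],[0,0,0],[0,0,0],[0,0,0],[0,0,0],[0,0,0],[0,0,0]], "dp": [[0,0,0],[0,0,0],[0,0,0],[0,0,0],[0,0,0],[0,0,0],[0,0,0],[0,0,0]], "hand": [0.2,0.5,0.6,0.7,0.8,0.9,1,1], "grip_force": 25}}

```text
clock: 5.25
tool_pos: [0.4641, 0.1397, 0.166]
tool_rot: [2.259, -2.183, -0.0]
contact_force: [0.5, 0.1, 0.1]
finger_gap: 0.0194
```

```bash
sed -i 's|tp=p0+(pos-p0)\*i/n; tr=r0\*R.from_rotvec(dv\*i/n)|f=i/n; f=f*f*(3-2*f) if n>3 else f; tp=p0+(pos-p0)*f; tr=r0*R.from_rotvec(dv*f)|' h.py
python3 - <<'E'
from h import *
from station import bot
s=bot.sense();D=down(-88)
plan(s,[([.464,.140,.240],D,5),([.4965,-.335,.240],D,17),([.4965,-.335,.159],D,6)])
E
```

```text
8 
   [[0,0,0],[0,0,0],[0,0,0],[0,0,0],[0,0,0],[0,0,0],[0,0,0],[0,0,0]] 
   [[0,0,-7.5],[0,0,-18.5],[0,0,-22],[-0.5,0,-18.5],[0,0,-7.5],[4.5,0,0],[13.5,-0.5,0],[21,-1,0]]
8 
   [[0,0,0],[0,0,0],[0,0,0],[0,0,0],[0,0,0],[0,0,0],[0,0,0],[0,0,0]] 
   [[27.5,-0.5,0],[33,-1.5,0],[36.5,-1,0],[39.5,-1.5,0],[41.5,-1.5,0],[42,-1,0],[41.5,-1.5,0],[39.5,-1.5,0]]
8 
   [[0,0,0],[0,0,0],[0,0,0],[0,0,0],[0,0,0],[0,0,0],[0,0,0],[0,0,0]] 
   [[36.5,-1,0],[33,-1.5,0],[27.5,-0.5,0],[21,-1,0],[13.5,-0.5,0],[4.5,0,0],[0,0,6],[0,0,15]]
4 
   [[0,0,0],[0,0,0],[0,0,0],[0,0,0]] 
   [[0,0,19.5],[0,0,19.5],[0,0,15],[0,0,6]]
end [ 496.5 -335.   159. ] max 42.0 42.01190307520001 0.0
```

{"op": "apply_moves", "data": {"angular": [[0,0,0],[0,0,0],[0,0,0],[0,0,0],[0,0,0],[0,0,0],[0,0,0],[0,0,0]], "dp": [[0,0,-7.5],[0,0,-18.5],[0,0,-22],[-0.5,0,-18.5],[0,0,-7.5],[4.5,0,0],[13.5,-0.5,0],[21,-1,0]], "hand": [1,1,1,1,1,1,1,1]}}

```text
clock: 6.25
tool_pos: [0.4664, 0.1002, 0.2392]
tool_rot: [2.259, -2.181, -0.001]
contact_force: [0.2, 0.1, -2.8]
finger_gap: 0.0198
```

{"op": "apply_moves", "data": {"angular": [[0,0,0],[0,0,0],[0,0,0],[0,0,0],[0,0,0],[0,0,0],[0,0,0],[0,0,0]], "dp": [[27.5,-0.5,0],[33,-1.5,0],[36.5,-1,0],[39.5,-1.5,0],[41.5,-1.5,0],[42,-1,0],[41.5,-1.5,0],[39.5,-1.5,0]], "hand": [1,1,1,1,1,1,1,1]}}

```text
clock: 7.25
tool_pos: [0.4863, -0.2013, 0.2392]
tool_rot: [2.258, -2.183, -0.002]
contact_force: [0.7, 0.2, -2.2]
finger_gap: 0.0194
```

{"op": "apply_moves", "data": {"angular": [[0,0,0],[0,0,0],[0,0,0],[0,0,0],[0,0,0],[0,0,0],[0,0,0],[0,0,0]], "dp": [[36.5,-1,0],[33,-1.5,0],[27.5,-0.5,0],[21,-1,0],[13.5,-0.5,0],[4.5,0,0],[0,0,0],[0,0,0]], "hand": [1,1,1,1,1,1,1,1]}}

```text
clock: 8.25
tool_pos: [0.4966, -0.3343, 0.2402]
tool_rot: [-2.26, 2.182, -0.0]
contact_force: [0.0, 1.1, -2.8]
finger_gap: 0.0194
```

Run:
```python
from h import *
from station import bot
st=bot.sense();print(st["clock"],st["tool_pos"],R.from_rotvec(st["tool_rot"]).as_matrix().round(3).tolist(),st["contact_force"],st["finger_gap"],st["joints"])
s=bot.snapshot("scene");pickle.dump(s,open("s1.pkl","wb"))
cv2.imwrite("pics/s1.png",s["color"][:,:,::-1])
```

```text
8.25 [ 0.49655754 -0.33427829  0.24021825] [[0.035, -0.999, 0.0], [-0.999, -0.035, 0.0], [-0.0, -0.0, -1.0]] [ 0.02126425  1.12404353 -2.79751117] 0.01941432781284631 [-2.66439585e-01  2.30393694e-01 -1.54849019e-01 -1.74001416e-04
 -1.18539056e+00  3.01799152e-01]
```

View pics/s1.png

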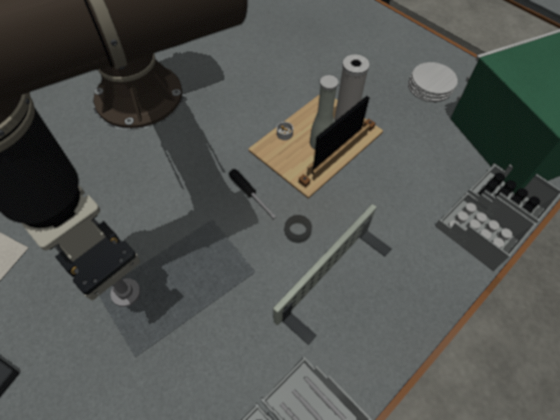

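The scene view shows the stem hanging upright, its foot at px (124,291) over the far end of the mat. Next I lower it.

{"op": "apply_moves", "data": {"angular": [[0,0,0],[0,0,0],[0,0,0],[0,0,0],[0,0,0],[0,0,0],[0,0,0],[0,0,0]], "dp": [[0,0,8],[0,0,18],[0,0,24],[0,0,18],[0,0,9],[0,0,4],[0,0,1],[0,0,0]], "hand": [1,1,1,1,1,1,1,1]}}

```text
clock: 9.3
tool_pos: [0.4968, -0.3351, 0.1587]
tool_rot: [-2.259, 2.182, -0.001]
contact_force: [0.1, 0.4, -2.1]
finger_gap: 0.0194
```

{"op": "apply_moves", "data": {"angular": [[0,0,0],[0,0,0],[0,0,0]], "dp": [[0,0,1],[0,0,1],[0,0,0]], "hand": [1,1,1]}}

```text
clock: 9.68
tool_pos: [0.4969, -0.3352, 0.1571]
tool_rot: [-2.26, 2.182, -0.002]
contact_force: [-0.9, 0.8, 4.8]
finger_gap: 0.0195
```

{"op": "apply_moves", "data": {"angular": [[0,0,0],[0,0,0],[0,0,0],[0,0,0],[0,0,0],[0,0,0],[0,0,0],[0,0,0]], "dp": [[0,0,0],[0,0,0],[0,0,0],[0,0,0],[0,0,-10],[0,0,-30],[0,0,-35],[0,0,-20]], "hand": [0.3,0,-0.5,-1,-1,-1,-1,-1]}}

```text
clock: 10.68
tool_pos: [0.4971, -0.3353, 0.254]
tool_rot: [-2.259, 2.182, -0.005]
contact_force: [0.4, 0.1, -0.4]
finger_gap: 0.0873
```

Run:
```python
from h import *
from station import bot
st=bot.sense();print(st["clock"],st["tool_pos"],st["finger_gap"])
s=bot.snapshot("scene")
cv2.imwrite("pics/s2.png",s["color"][200:400,40:320,::-1])
D=down(-88)
plan(st,[([.459,.228,.252],D,18)])
```

```text
10.675 [ 0.49710972 -0.33534894  0.25398507] 0.08733968033219487
8 
   [[0,0,0],[0,0,0],[0,0,0],[0,0,0],[0,0,0],[0,0,0],[0,0,0],[0,0,0]] 
   [[-5,0,0],[-14.5,0.5,0],[-22.5,1,0],[-29,1,0],[-35.5,1,0],[-40,1.5,0.5],[-43,1,0],[-46,1.5,0]]
8 
   [[0,0,0],[0,0,0],[0,0,0],[0,0,0],[0,0,0],[0,0,0],[0,0,0],[0,0,0]] 
   [[-46.5,1.5,0],[-47,2,0],[-45.5,1.5,0],[-43.5,1,0.5],[-40,1.5,0],[-35,1,0],[-29.5,1,0],[-22.5,1,0]]
2 
   [[0,0,0],[0,0,0]] 
   [[-14.5,0.5,0],[-5,0,0]]
end [459.  228.2 252.1] max 47.0 47.042533945356304 0.0
```

View pics/s2.png

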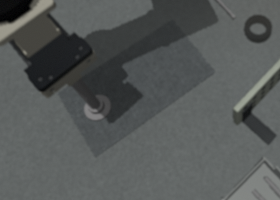

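The stem stands on the mat at crop px (97,107). Next is the bell.

{"op": "apply_moves", "data": {"angular": [[0,0,0],[0,0,0],[0,0,0],[0,0,0],[0,0,0],[0,0,0],[0,0,0],[0,0,0]], "dp": [[-5,0,0],[-14.5,0.5,0],[-22.5,1,0],[-29,1,0],[-35.5,1,0],[-40,1.5,0.5],[-43,1,0],[-46,1.5,0]], "hand": [-1,-1,-1,-1,-1,-1,-1,-1]}}

```text
clock: 11.72
tool_pos: [0.4798, -0.098, 0.2497]
tool_rot: [2.259, -2.182, -0.001]
contact_force: [0.5, 0.7, -0.0]
finger_gap: 0.0877
```

{"op": "apply_moves", "data": {"angular": [[0,0,0],[0,0,0],[0,0,0],[0,0,0],[0,0,0],[0,0,0],[0,0,0],[0,0,0]], "dp": [[-46.5,1.5,0],[-47,2,0],[-45.5,1.5,0],[-43.5,1,0.5],[-40,1.5,0],[-35,1,0],[-29.5,1,0],[-22.5,1,0]], "hand": [-1,-1,-1,-1,-1,-1,-1,-1]}}

```text
clock: 12.72
tool_pos: [0.4586, 0.2104, 0.2493]
tool_rot: [2.26, -2.18, -0.0]
contact_force: [0.5, -0.9, -0.0]
finger_gap: 0.0878
```

{"op": "apply_moves", "data": {"angular": [[0,0,0],[0,0,0],[0,0,0],[0,0,0]], "dp": [[-14.5,0.5,0],[-5,0,0],[0,0,0],[0,0,0]], "hand": [-1,-1,-1,-1]}}

```text
clock: 13.22
tool_pos: [0.4585, 0.2279, 0.2501]
tool_rot: [2.259, -2.184, -0.0]
contact_force: [-0.1, 0.4, -0.3]
finger_gap: 0.0875
```

Run:
```python
from h import *
from station import bot
st=bot.sense();print(st["clock"],st["tool_pos"],st["finger_gap"])
s=wrist(bot);pickle.dump(s,open("w3.pkl","wb"))
cv2.imwrite("pics/w3.png",s["color"][:,:,::-1])
D=down(-88)
plan(st,[([.4587,.2282,.166],D,5)])
```

```text
13.225 [0.45854716 0.22792923 0.25009707] 0.08747362703428721
5 
   [[0,0,0],[0,0,0],[0,0,0],[0,0,0],[0,0,0]] 
   [[0,0,8.5],[0,0,21],[0,0,25],[0,0,21],[-0.5,0,8.5]]
end [458.5 228.4 166.1] max 25.0 25.0 0.0
```

View pics/w3.png

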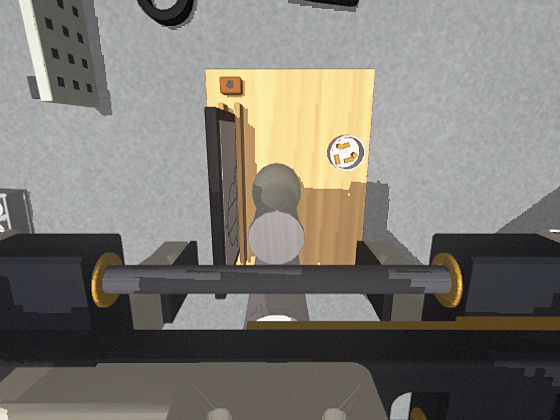

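The bell cap is centred between the jaws at px (276,237).

{"op": "apply_moves", "data": {"angular": [[0,0,0],[0,0,0],[0,0,0],[0,0,0],[0,0,0],[0,0,0]], "dp": [[0,0,8.5],[0,0,21],[0,0,25],[0,0,21],[0,0,8.5],[0,0,0]], "hand": [-1,-1,-1,-1,-1,-1]}}

```text
clock: 14.02
tool_pos: [0.4584, 0.2282, 0.1657]
tool_rot: [2.258, -2.182, 0.0]
contact_force: [0.5, -0.5, 0.0]
finger_gap: 0.0875
```

{"op": "apply_moves", "data": {"angular": [[0,0,0],[0,0,0],[0,0,0],[0,0,0],[0,0,0],[0,0,0],[0,0,0]], "dp": [[0,0,0],[0,0,0],[0,0,0],[0,0,0],[0,0,0],[0,0,0],[0,0,0]], "hand": [0,0.1,0.2,0.4,0.7,1,1]}}

```text
clock: 14.9
tool_pos: [0.4586, 0.2286, 0.1661]
tool_rot: [-2.259, 2.183, -0.0]
contact_force: [0.9, -0.0, 1.1]
finger_gap: 0.0357
```

Run:
```python
from h import *
from station import bot
s=pickle.load(open("w3.pkl","rb"));print(onplane(s,[(276,237)],.21)*1000)
st=bot.sense();print(st["clock"],st["tool_pos"],st["finger_gap"],st["contact_force"])
D=down(-88)
x,y=st["tool_pos"][:2]
plan(st,[([x,y,.240],D,5),([.505,-.2455,.240],D,17),([.505,-.2455,.159],D,7)])
```

```text
[[459.01074255 227.52001695 210.        ]]
14.9 [0.45855406 0.22860529 0.16608735] 0.03574517089220728 [ 0.94738098 -0.00245338  1.07919379]
8 
   [[0,0,0],[0,0,0],[0,0,0],[0,0,0],[0,0,0],[0,0,0],[0,0,0],[0,0,0]] 
   [[0,0,-7.5],[0,0,-18.5],[0,0,-22],[0,0,-18],[0,0,-8],[4.5,-0.5,0],[13.5,-0.5,0],[21,-1.5,0]]
8 
   [[0,0,0],[0,0,0],[0,0,0],[0,0,0],[0,0,0],[0,0,0],[0,0,0],[0,0,0]] 
   [[27.5,-1.5,0],[32.5,-2.5,0],[37,-2,0],[39.5,-2.5,0],[41.5,-2.5,0],[41.5,-3,0],[41.5,-2.5,0],[39.5,-2.5,0]]
8 
   [[0,0,0],[0,0,0],[0,0,0],[0,0,0],[0,0,0],[0,0,0],[0,0,0],[0,0,0]] 
   [[36.5,-2.5,0],[33,-2,0],[27,-1.5,0],[21,-1.5,0],[13.5,-0.5,0],[5,-0.5,0],[0,0,4.5],[0,0,11.5]]
5 
   [[0,0,0],[0,0,0],[0,0,0],[0,0,0],[0,0,0]] 
   [[0,0,16],[0,0,17],[0,0,16],[0,0,11.5],[0,0,4.5]]
end [ 505.  -245.6  159.1] max 41.5 41.608292442733095 0.0
```

{"op": "apply_moves", "data": {"angular": [[0,0,0],[0,0,0],[0,0,0],[0,0,0],[0,0,0],[0,0,0],[0,0,0],[0,0,0]], "dp": [[0,0,-7.5],[0,0,-18.5],[0,0,-22],[0,0,-18],[0,0,-8],[4.5,-0.5,0],[13.5,-0.5,0],[21,-1.5,0]], "hand": [1,1,1,1,1,1,1,1]}}

```text
clock: 15.9
tool_pos: [0.462, 0.1884, 0.2393]
tool_rot: [2.259, -2.181, -0.0]
contact_force: [0.5, 0.2, -2.0]
finger_gap: 0.0353
```

{"op": "apply_moves", "data": {"angular": [[0,0,0],[0,0,0],[0,0,0],[0,0,0],[0,0,0],[0,0,0],[0,0,0],[0,0,0]], "dp": [[27.5,-1.5,0],[32.5,-2.5,0],[37,-2,0],[39.5,-2.5,0],[41.5,-2.5,0],[41.5,-3,0],[41.5,-2.5,0],[39.5,-2.5,0]], "hand": [1,1,1,1,1,1,1,1]}}

```text
clock: 16.9
tool_pos: [0.4907, -0.1126, 0.2398]
tool_rot: [2.258, -2.183, -0.001]
contact_force: [0.7, 0.1, -2.5]
finger_gap: 0.0356
```

{"op": "apply_moves", "data": {"angular": [[0,0,0],[0,0,0],[0,0,0],[0,0,0],[0,0,0],[0,0,0],[0,0,0],[0,0,0]], "dp": [[36.5,-2.5,0],[33,-2,0],[27,-1.5,0],[21,-1.5,0],[13.5,-0.5,0],[5,-0.5,0],[0,0,4.5],[0,0,11.5]], "hand": [1,1,1,1,1,1,1,1]}}

```text
clock: 17.9
tool_pos: [0.5051, -0.2451, 0.2239]
tool_rot: [-2.26, 2.182, -0.001]
contact_force: [-0.0, 0.4, -1.1]
finger_gap: 0.0356
```

{"op": "apply_moves", "data": {"angular": [[0,0,0],[0,0,0],[0,0,0],[0,0,0],[0,0,0],[0,0,0]], "dp": [[0,0,16],[0,0,17],[0,0,16],[0,0,11.5],[0,0,4.5],[0,0,0]], "hand": [1,1,1,1,1,1]}}

```text
clock: 18.65
tool_pos: [0.5049, -0.2457, 0.159]
tool_rot: [2.259, -2.182, -0.0]
contact_force: [0.0, -0.4, -0.5]
finger_gap: 0.0356
```

{"op": "apply_moves", "data": {"angular": [[0,0,0],[0,0,0],[0,0,0]], "dp": [[0,0,1],[0,0,1],[0,0,0]], "hand": [1,1,1]}}

```text
clock: 19.02
tool_pos: [0.505, -0.2456, 0.1573]
tool_rot: [-2.259, 2.183, -0.001]
contact_force: [-0.3, -0.6, -1.2]
finger_gap: 0.0355
```

{"op": "apply_moves", "data": {"angular": [[0,0,0],[0,0,0]], "dp": [[0,0,0.5],[0,0,0]], "hand": [1,1]}}

```text
clock: 19.27
tool_pos: [0.5053, -0.2457, 0.1571]
tool_rot: [-2.259, 2.182, -0.002]
contact_force: [0.2, 0.3, 1.7]
finger_gap: 0.0349
```

Contact made. Now release, rise and move on to the tube.

{"op": "apply_moves", "data": {"angular": [[0,0,0],[0,0,0],[0,0,0],[0,0,0],[0,0,0],[0,0,0],[0,0,0],[0,0,0]], "dp": [[0,0,0],[0,0,0],[0,0,0],[0,0,0],[0,0,-10],[0,0,-30],[0,0,-35],[0,0,-20]], "hand": [0.1,-0.2,-0.6,-1,-1,-1,-1,-1]}}

```text
clock: 20.27
tool_pos: [0.5055, -0.2459, 0.2544]
tool_rot: [-2.259, 2.182, -0.004]
contact_force: [0.4, 0.1, -0.7]
finger_gap: 0.0877
```

Run:
```python
from h import *
from station import bot
st=bot.sense();print(st["clock"],st["tool_pos"],st["finger_gap"])
s=bot.snapshot("scene")
cv2.imwrite("pics/s3.png",s["color"][200:400,40:320,::-1])
D=down(-88)
plan(st,[([.4557,.3194,.250],D,18),([.4557,.3194,.166],D,6)])
```

```text
20.275 [ 0.50554577 -0.24588284  0.25435301] 0.0876769379877356
8 
   [[0,0,0],[0,0,0],[0,0,0],[0,0,0],[0,0,0],[0,0,0],[0,0,0],[0,0,0]] 
   [[-5,0.5,0],[-14.5,0.5,0],[-22.5,1,0.5],[-29.5,2,0],[-35.5,1.5,0],[-40,2.5,0.5],[-43.5,2,0.5],[-46,2.5,0]]
8 
   [[0,0,0],[0,0,0],[0,0,0],[0,0,0],[0,0,0],[0,0,0],[0,0,0],[0,0,0]] 
   [[-47,2.5,0.5],[-47,2.5,0],[-45.5,2.5,0.5],[-44,2.5,0.5],[-40,2,0],[-35,2,0.5],[-29.5,1.5,0],[-22.5,1,0]]
8 
   [[0,0,0],[0,0,0],[0,0,0],[0,0,0],[0,0,0],[0,0,0],[0,0,0],[0,0,0]] 
   [[-14.5,1,0],[-5,0,0.5],[0,0,6],[0,0,15.5],[0,0,20.5],[0,0.5,20],[0,0,15.5],[-0.5,0,6.5]]
end [455.6 319.6 165.8] max 47.0 47.069098143049224 0.0
```

View pics/s3.png

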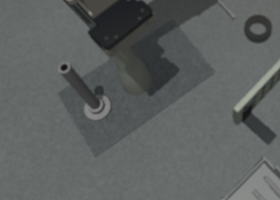

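The crop shows the stem upright with its foot at px (97,107), and the bell at (133,75).

{"op": "apply_moves", "data": {"angular": [[0,0,0],[0,0,0],[0,0,0],[0,0,0],[0,0,0],[0,0,0],[0,0,0],[0,0,0]], "dp": [[-5,0.5,0],[-14.5,0.5,0],[-22.5,1,0.5],[-29.5,2,0],[-35.5,1.5,0],[-40,2.5,0.5],[-43.5,2,0.5],[-46,2.5,0]], "hand": [-1,-1,-1,-1,-1,-1,-1,-1]}}

```text
clock: 21.32
tool_pos: [0.4832, -0.0079, 0.2493]
tool_rot: [2.259, -2.182, -0.001]
contact_force: [0.8, 0.3, 0.9]
finger_gap: 0.0876
```

{"op": "apply_moves", "data": {"angular": [[0,0,0],[0,0,0],[0,0,0],[0,0,0],[0,0,0],[0,0,0],[0,0,0],[0,0,0]], "dp": [[-47,2.5,0.5],[-47,2.5,0],[-45.5,2.5,0.5],[-44,2.5,0.5],[-40,2,0],[-35,2,0.5],[-29.5,1.5,0],[-22.5,1,0]], "hand": [-1,-1,-1,-1,-1,-1,-1,-1]}}

```text
clock: 22.32
tool_pos: [0.4559, 0.3014, 0.2472]
tool_rot: [2.26, -2.18, 0.0]
contact_force: [0.5, -0.1, -0.7]
finger_gap: 0.0878
```

{"op": "apply_moves", "data": {"angular": [[0,0,0],[0,0,0],[0,0,0],[0,0,0]], "dp": [[-14.5,1,0],[-5,0,0.5],[0,0,0],[0,0,0]], "hand": [-1,-1,-1,-1]}}

```text
clock: 22.82
tool_pos: [0.4554, 0.3188, 0.2476]
tool_rot: [2.259, -2.184, -0.0]
contact_force: [-0.3, -0.0, 0.0]
finger_gap: 0.0873
```

Run:
```python
from h import *
from station import bot
st=bot.sense();print(st["clock"],st["tool_pos"],st["finger_gap"])
s=wrist(bot);pickle.dump(s,open("w4.pkl","wb"))
cv2.imwrite("pics/w4.png",s["color"][:,:,::-1])
```

```text
22.825 [0.45543581 0.31882659 0.24763499] 0.0873149984053275
```

View pics/w4.png

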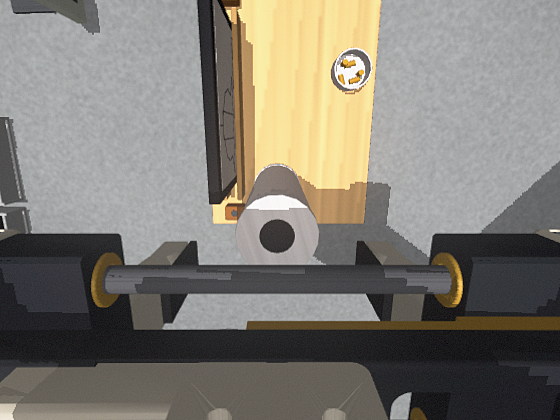

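The tube cap is centred between the jaws at px (277,236).

{"op": "apply_moves", "data": {"angular": [[0,0,0],[0,0,0],[0,0,0],[0,0,0],[0,0,0],[0,0,0],[0,0,0]], "dp": [[0,0,6],[0,0,15.5],[0,0,20],[0,0,19],[0,0,15],[0,0,6],[0,0,0]], "hand": [-1,-1,-1,-1,-1,-1,-1]}}

```text
clock: 23.75
tool_pos: [0.4554, 0.3194, 0.1657]
tool_rot: [2.259, -2.182, 0.0]
contact_force: [0.1, -0.5, 0.9]
finger_gap: 0.0874
```

{"op": "apply_moves", "data": {"angular": [[0,0,0],[0,0,0],[0,0,0],[0,0,0],[0,0,0],[0,0,0],[0,0,0]], "dp": [[0,0,0],[0,0,0],[0,0,0],[0,0,0],[0,0,0],[0,0,0],[0,0,0]], "hand": [-0.4,-0.3,-0.2,0,0.5,1,1]}}

```text
clock: 24.62
tool_pos: [0.4555, 0.3196, 0.1663]
tool_rot: [-2.259, 2.182, -0.0]
contact_force: [-0.9, -0.1, 3.4]
finger_gap: 0.057
```

Run:
```python
from h import *
from station import bot
s=pickle.load(open("w4.pkl","rb"));print(onplane(s,[(277,236)],.202)*1000)
st=bot.sense();print(st["clock"],st["tool_pos"],st["finger_gap"],st["contact_force"])
D=down(-88)
x,y=st["tool_pos"][:2]
plan(st,[([x,y,.240],D,5),([.5137,-.156,.240],D,17),([.5137,-.156,.158],D,7)])
```

```text
[[455.18696647 319.68292212 202.        ]]
24.625 [0.45547063 0.31963415 0.16632507] 0.05698043435189561 [-0.87407069 -0.08434515  3.36080014]
8 
   [[0,0,0],[0,0,0],[0,0,0],[0,0,0],[0,0,0],[0,0,0],[0,0,0],[0,0,0]] 
   [[0,0,-7.5],[0,0,-18.5],[0,0,-21.5],[0,0,-18.5],[0,0,-7.5],[5,-0.5,0],[13.5,-1,0],[21,-2,0]]
8 
   [[0,0,0],[0,0,0],[0,0,0],[0,0,0],[0,0,0],[0,0,0],[0,0,0],[0,0,0]] 
   [[27.5,-2.5,0],[32.5,-2.5,0],[37,-3.5,0],[39.5,-3.5,0],[41.5,-3.5,0],[42,-3.5,0],[41.5,-4,0],[40,-3.5,0]]
8 
   [[0,0,0],[0,0,0],[0,0,0],[0,0,0],[0,0,0],[0,0,0],[0,0,0],[0,0,0]] 
   [[37,-3,0],[32.5,-3,0],[27.5,-2.5,-0.5],[21,-1.5,0],[13.5,-1.5,0],[5,0,0],[0,0,4.5],[0,0,12]]
5 
   [[0,0,0],[0,0,0],[0,0,0],[0,0,0],[0,0,0]] 
   [[0,0,16],[0,0,17.5],[0,0,16],[0,0,11.5],[0,0,4.5]]
end [ 513.5 -156.1  158.2] max 42.0 42.14558102577303 0.0
```

{"op": "apply_moves", "data": {"angular": [[0,0,0],[0,0,0],[0,0,0],[0,0,0],[0,0,0],[0,0,0],[0,0,0],[0,0,0]], "dp": [[0,0,-7.5],[0,0,-18.5],[0,0,-21.5],[0,0,-18.5],[0,0,-7.5],[5,-0.5,0],[13.5,-1,0],[21,-2,0]], "hand": [1,1,1,1,1,1,1,1]}}

```text
clock: 25.62
tool_pos: [0.4599, 0.2788, 0.2387]
tool_rot: [2.259, -2.181, 0.0]
contact_force: [0.7, 0.3, -2.6]
finger_gap: 0.0572
```

{"op": "apply_moves", "data": {"angular": [[0,0,0],[0,0,0],[0,0,0],[0,0,0],[0,0,0],[0,0,0],[0,0,0],[0,0,0]], "dp": [[27.5,-2.5,0],[32.5,-2.5,0],[37,-3.5,0],[39.5,-3.5,0],[41.5,-3.5,0],[42,-3.5,0],[41.5,-4,0],[40,-3.5,0]], "hand": [1,1,1,1,1,1,1,1]}}

```text
clock: 26.62
tool_pos: [0.4963, -0.0229, 0.2394]
tool_rot: [2.259, -2.183, -0.0]
contact_force: [0.6, 1.3, -2.0]
finger_gap: 0.057
```

{"op": "apply_moves", "data": {"angular": [[0,0,0],[0,0,0],[0,0,0],[0,0,0],[0,0,0],[0,0,0],[0,0,0],[0,0,0]], "dp": [[37,-3,0],[32.5,-3,0],[27.5,-2.5,0],[21,-1.5,0],[13.5,-1.5,0],[5,0,0],[0,0,4.5],[0,0,12]], "hand": [1,1,1,1,1,1,1,1]}}

```text
clock: 27.62
tool_pos: [0.5136, -0.1557, 0.2229]
tool_rot: [-2.259, 2.181, -0.001]
contact_force: [-0.1, -0.4, -2.3]
finger_gap: 0.0571
```

{"op": "apply_moves", "data": {"angular": [[0,0,0],[0,0,0],[0,0,0],[0,0,0],[0,0,0],[0,0,0]], "dp": [[0,0,16],[0,0,17.5],[0,0,16],[0,0,11.5],[0,0,4.5],[0,0,0]], "hand": [1,1,1,1,1,1]}}

```text
clock: 28.38
tool_pos: [0.5136, -0.1563, 0.1578]
tool_rot: [-2.26, 2.182, -0.001]
contact_force: [-0.1, -0.1, -3.4]
finger_gap: 0.057
```

{"op": "apply_moves", "data": {"angular": [[0,0,0],[0,0,0],[0,0,0]], "dp": [[0,0,1],[0,0,0],[0,0,0]], "hand": [1,1,1]}}

```text
clock: 28.75
tool_pos: [0.5139, -0.1563, 0.1573]
tool_rot: [-2.259, 2.182, -0.002]
contact_force: [-1.3, 0.5, 6.1]
finger_gap: 0.0566
```

{"op": "apply_moves", "data": {"angular": [[0,0,0],[0,0,0],[0,0,0],[0,0,0],[0,0,0],[0,0,0],[0,0,0],[0,0,0]], "dp": [[0,0,0],[0,0,0],[0,0,0],[0,0,0],[0,0,-10],[0,0,-30],[0,0,-35],[0,0,-30]], "hand": [0,-0.4,-0.8,-1,-1,-1,-1,-1]}}

```text
clock: 29.75
tool_pos: [0.5135, -0.1564, 0.2636]
tool_rot: [-2.259, 2.182, -0.002]
contact_force: [1.1, -0.3, -0.8]
finger_gap: 0.0878
```

Run:
```python
from h import *
from station import bot
st=bot.sense();print(st["clock"],st["tool_pos"],st["finger_gap"])
plan(st,[([.52,.02,.37],down(2),13)],q=1,qa=1)
```

```text
29.75 [ 0.51346709 -0.15636804  0.26364029] 0.08784656184271152
8 
   [[0,0,-2],[0,0,-4],[0,0,-6],[0,0,-8],[0,0,-10],[0,0,-10],[0,0,-10],[0,0,-10]] 
   [[-3,0,-2],[-8,-1,-5],[-13,-2,-7],[-15,-5,-10],[-17,-7,-11],[-16,-11,-12],[-15,-15,-12],[-11,-16,-12]]
5 
   [[0,0,-10],[0,0,-8],[0,0,-6],[0,0,-4],[0,0,-2]] 
   [[-8,-16,-11],[-5,-16,-10],[-2,-12,-8],[0,-8,-5],[0,-3,-1]]
end [519.7  19.8 369.6] max 17.0 24.372115213907882 10.0
```

{"op": "apply_moves", "data": {"angular": [[0,0,-2],[0,0,-4],[0,0,-6],[0,0,-8],[0,0,-10],[0,0,-10],[0,0,-10],[0,0,-10]], "dp": [[-3,0,-2],[-8,-1,-5],[-13,-2,-7],[-15,-5,-10],[-17,-7,-11],[-16,-11,-12],[-15,-15,-12],[-11,-16,-12]], "hand": [-1,-1,-1,-1,-1,-1,-1,-1]}}

```text
clock: 30.75
tool_pos: [0.518, -0.0372, 0.3327]
tool_rot: [3.05, -0.751, -0.001]
contact_force: [-0.5, -0.1, 0.1]
finger_gap: 0.0877
```

{"op": "apply_moves", "data": {"angular": [[0,0,-10],[0,0,-8],[0,0,-6],[0,0,-4],[0,0,-2],[0,0,0],[0,0,0]], "dp": [[-8,-16,-11],[-5,-16,-10],[-2,-12,-8],[0,-8,-5],[0,-3,-1],[0,0,0],[0,0,0]], "hand": [-1,-1,-1,-1,-1,-1,-1]}}

```text
clock: 31.62
tool_pos: [0.5195, 0.0195, 0.3672]
tool_rot: [3.141, 0.052, -0.001]
contact_force: [0.9, 0.1, -0.1]
finger_gap: 0.0877
```

Run:
```python
from h import *
from station import bot
st=bot.sense();print(st["clock"],st["tool_pos"],st["finger_gap"])
s=wrist(bot);pickle.dump(s,open("w5.pkl","wb"))
cv2.imwrite("pics/w5.png",cv2.resize(s["color"][0:300,:,::-1],(800,429),interpolation=cv2.INTER_CUBIC))
```

```text
31.625 [0.51949538 0.01954476 0.36722328] 0.08774081340561922
```

View pics/w5.png

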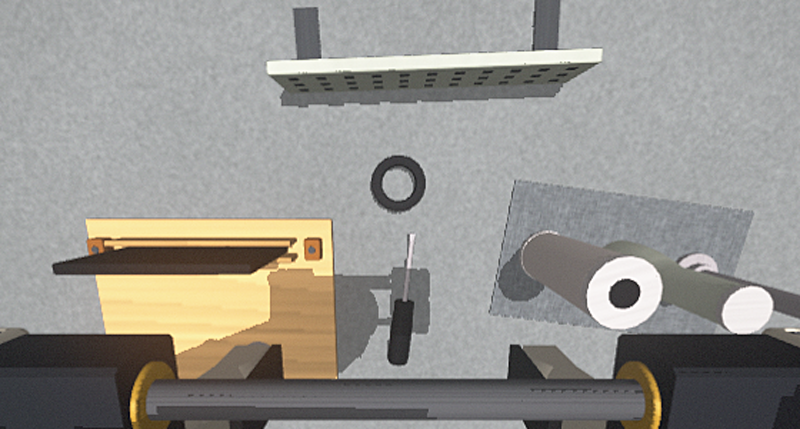

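The panel is at px (268–602, 50–100) and the drawing's black top edge runs (53,265)–(295,250). All the parts stand on the mat. I zoom in next.

Run:
```python
from h import *
s=pickle.load(open("w5.pkl","rb"))
cv2.imwrite("pics/w5a.png",cv2.resize(s["color"][20:85,170:430,::-1],None,fx=3,fy=3,interpolation=cv2.INTER_CUBIC))
cv2.imwrite("pics/w5b.png",cv2.resize(s["color"][145:205,30:240,::-1],None,fx=3,fy=3,interpolation=cv2.INTER_CUBIC))
```

```text
(no output)
```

View pics/w5a.png

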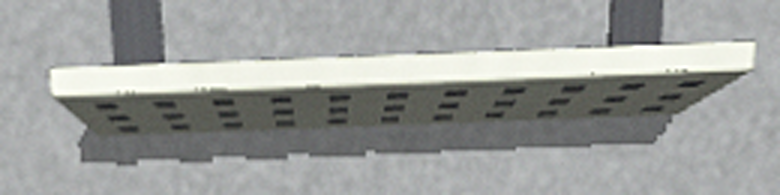

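View pics/w5b.png

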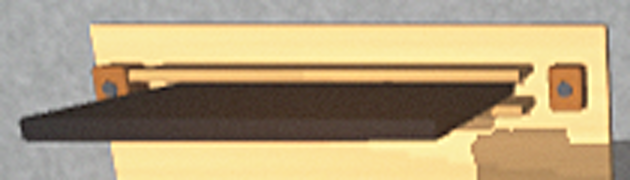

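Run:
```python
from h import *
s=pickle.load(open("w5.pkl","rb"))
A=lambda l,o:[((x+.5)/3-.5+o[0],(y+.5)/3-.5+o[1]) for x,y in l]
def show(n,l,o,z):
    P=onplane(s,A(l,o),z)*1000; print(n,P[:,:2].round(1).tolist(), P.mean(0).round(1)); return P
P=show('pan',[(50,68),(754,42),(754,69),(51,96)],(170,20),.085)
print(cv2.minAreaRect(P[:,:2].astype(np.float32)))
P=show('panbot',[(79,152),(665,132)],(170,20),0)
show('draw',[(25,139),(438,139),(21,120),(452,120)],(30,145),.147)
show('kit back',[(92,25),(606,25)],(30,145),.012)
show('blocks',[(110,88),(565,88)],(30,145),.032)
show('kit2',[(92,25),(606,25)],(30,145),.012)
W=cloud(s)
# panel depth
m=(W[...,2]>.075)&(W[...,2]<.095)&(W[...,0]>.64)&(W[...,0]<.75)
print(np.median(W[m],0),m.sum())
```

```text
pan [[690.8, 139.4], [710.2, -157.8], [700.0, -159.4], [680.0, 139.5]] [695.3  -9.5  85. ]
((695.3900146484375, -9.577728271484375), (10.756637573242188, 299.5301818847656), 3.821326971054077)
panbot [[672.1, 149.4], [691.4, -153.6]] [681.7  -2.1   0. ]
draw [[504.7, 311.5], [510.3, 143.0], [512.5, 311.8], [518.4, 136.8]] [511.5 225.8 147. ]
kit back [[538.5, 370.7], [547.9, 92.9]] [543.2 231.8  12. ]
blocks [[507.8, 352.3], [515.8, 111.9]] [511.8 232.1  32. ]
kit2 [[538.5, 370.7], [547.9, 92.9]] [543.2 231.8  12. ]
[ 0.69456027 -0.01009391  0.08507965] 2769
```

Run:
```python
from h import *
from station import bot
st=bot.sense()
plan(st,[([.5114,.2275,.21],down(-88),13),([.5114,.2275,.124],down(-88),6)],q=.5,qa=.5)
```

```text
8 
   [[0,0,1.5],[0,0,4],[0,0,6.5],[0,0,8.5],[0,0,9],[0,0,10.5],[0,0,10],[0,0,10]] 
   [[0,-3.5,2.5],[-0.5,-10,7.5],[-1.5,-14.5,11.5],[-4,-18.5,14],[-7.5,-20.5,16.5],[-11.5,-20,17.5],[-15.5,-18.5,18],[-18,-15,18]]
8 
   [[0,0,9.5],[0,0,8.5],[0,0,6],[0,0,4.5],[0,0,1.5],[0,0,0],[0,0,0],[0,0,0]] 
   [[-19,-10.5,16],[-17.5,-6.5,14.5],[-14.5,-3,11],[-10,-1,7.5],[-3.5,0,2.5],[0,0,6.5],[0,0,16],[0,0,20.5]]
3 
   [[0,0,0],[0,0,0],[0,0,0]] 
   [[0,0,21],[0,0,16],[0,0,6]]
end [511.3 227.6 124.2] max 21.0 30.108138434649195 10.5
```

{"op": "apply_moves", "data": {"angular": [[0,0,1.5],[0,0,4],[0,0,6.5],[0,0,8.5],[0,0,9],[0,0,10.5],[0,0,10],[0,0,10]], "dp": [[0,-3.5,2.5],[-0.5,-10,7.5],[-1.5,-14.5,11.5],[-4,-18.5,14],[-7.5,-20.5,16.5],[-11.5,-20,17.5],[-15.5,-18.5,18],[-18,-15,18]], "hand": [-1,-1,-1,-1,-1,-1,-1,-1]}}

```text
clock: 32.67
tool_pos: [0.5142, 0.16, 0.2613]
tool_rot: [2.742, -1.534, -0.0]
contact_force: [0.2, 0.2, -0.6]
finger_gap: 0.0876
```

{"op": "apply_moves", "data": {"angular": [[0,0,9.5],[0,0,8.5],[0,0,6],[0,0,4.5],[0,0,1.5],[0,0,0],[0,0,0]], "dp": [[-19,-10.5,16],[-17.5,-6.5,14.5],[-14.5,-3,11],[-10,-1,7.5],[-3.5,0,2.5],[0,0,0],[0,0,0]], "hand": [-1,-1,-1,-1,-0.4,-0.1,-0.1]}}

```text
clock: 33.55
tool_pos: [0.5115, 0.2276, 0.2109]
tool_rot: [-2.26, 2.182, -0.0]
contact_force: [-0.2, 0.8, -0.1]
finger_gap: 0.0631
```

Run:
```python
from h import *
from station import bot
st=bot.sense();print(st["clock"],st["tool_pos"],st["finger_gap"],R.from_rotvec(st["tool_rot"]).as_matrix().round(3).tolist(),st["joints"].round(2))
s=wrist(bot);pickle.dump(s,open("w6.pkl","wb"))
cv2.imwrite("pics/w6.png",s["color"][:,:,::-1])
plan(st,[([.5114,.2275,.124],down(-88),6)])
```

```text
33.55 [0.51152038 0.22763439 0.21094527] 0.0631443805846591 [[0.035, -0.999, 0.0], [-0.999, -0.035, 0.0], [-0.0, -0.0, -1.0]] [ 0.77  0.19 -0.28  0.   -1.1  -0.73]
6 
   [[0,0,0],[0,0,0],[0,0,0],[0,0,0],[0,0,0],[0,0,0]] 
   [[0,0,6.5],[0,0,16],[0,0,21],[0,0,21],[0,0,16],[0,0,6.5]]
end [511.6 227.7 123.9] max 21.0 21.0 0.0
```

View pics/w6.png

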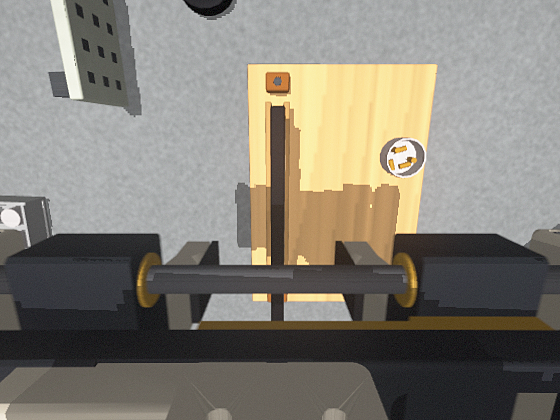

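The drawing's upper edge sits midway between the jaws at px (278,200), within about 1 mm.

{"op": "apply_moves", "data": {"angular": [[0,0,0],[0,0,0],[0,0,0],[0,0,0],[0,0,0],[0,0,0],[0,0,0]], "dp": [[0,0,6.5],[0,0,16],[0,0,21],[0,0,21],[0,0,16],[0,0,6.5],[0,0,0]], "hand": [0.2,0.2,0.2,0.2,0.2,0.2,0.3]}}

```text
clock: 34.48
tool_pos: [0.5113, 0.2278, 0.1232]
tool_rot: [2.259, -2.182, 0.0]
contact_force: [-0.8, 0.5, -0.2]
finger_gap: 0.032
```

{"op": "apply_moves", "data": {"angular": [[0,0,0],[0,0,0],[0,0,0],[0,0,0],[0,0,0],[0,0,0],[0,0,0]], "dp": [[0,0,0],[0,0,0],[0,0,0],[0,0,0],[0,0,0],[0,0,0],[0,0,0]], "hand": [0.5,0.6,0.65,0.7,0.8,1,1], "grip_force": 40}}

```text
clock: 35.35
tool_pos: [0.5113, 0.2279, 0.1237]
tool_rot: [2.259, -2.183, -0.0]
contact_force: [-1.5, 0.9, 2.4]
finger_gap: 0.0096
```

{"op": "apply_moves", "data": {"angular": [[0,0,0],[0,0,0],[0,0,0],[0,0,0],[0,0,0],[0,0,0],[0,0,0],[0,0,0]], "dp": [[0,0,-3],[0,0,-8],[0,0,-12],[0,0,-14],[0,0,-18],[0,0,-18],[0,0,-10],[0,0,-4]], "hand": [1,1,1,1,1,1,1,1]}}

```text
clock: 36.35
tool_pos: [0.5115, 0.228, 0.2115]
tool_rot: [-2.259, 2.182, 0.0]
contact_force: [-0.1, -1.2, -1.5]
finger_gap: 0.0099
```

Run:
```python
from h import *
from station import bot
st=bot.sense();print(st["clock"],st["tool_pos"],st["finger_gap"],st["contact_force"],st["moment"])
for n in ["scene","top"]:
    s=bot.snapshot(n);cv2.imwrite(f"pics/{n}4.png",s["color"][:,:,::-1]);pickle.dump(s,open(n+"4.pkl","wb"))
```

```text
36.35 [0.51148421 0.22802301 0.21145043] 0.009937244018815848 [-0.13269    -1.24430366 -1.52308405] [ 0.15136025 -0.03322323 -0.00024961]
```

View pics/scene4.png

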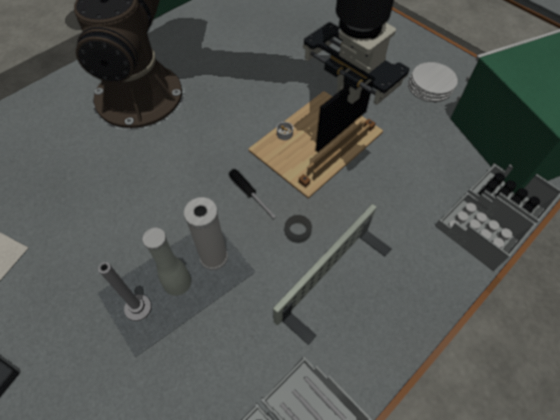

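The drawing is lifted clear of the groove and held plumb at px (345,115). The parts stand upright on the mat at about px (137,308), (175,280) and (213,255).

```bash
cat >> h.py <<'E'
PC=np.array([.6953,-.0095]);PSI=np.radians(3.83);TH=14.
def panel_tcp(dx=0,dz=0,dy=0,L=.112):
    t=np.radians(TH)
    xb=-.006-.085*np.tan(t); B=np.array([xb-.005*np.cos(t),.005*np.sin(t)])
    q=B+L*np.array([np.sin(t),np.cos(t)])+[dx,dz]
    xy=PC+q[0]*np.array([np.cos(PSI),np.sin(PSI)])+dy*np.array([-np.sin(PSI),np.cos(PSI)])
    return [xy[0],xy[1],q[1]], down(np.degrees(PSI)-90,-TH)
E
python3 - <<'E'
from h import *
from station import bot
st=bot.sense()
a,Ra=panel_tcp(-.012,.08); b,_=panel_tcp(-.006,.004);print(a,b)
plan(st,[(a,Ra,15),(b,Ra,8)])
E
```

```text
[np.float64(0.6783887470503441), np.float64(-0.010632138266541361), np.float64(0.18988273082090995)] [np.float64(0.6843753468338485), np.float64(-0.010231360233030163), np.float64(0.11388273082090995)]
8 
   [[0,0,0],[-0.5,0,0],[-1,0,0],[-1,0,-0.5],[-1,0,0],[-1.5,0,0],[-1.5,0,-0.5],[-1,0,0]] 
   [[3,-2,0.5],[9,-5.5,0.5],[13.5,-9,1],[17.5,-11.5,1.5],[20.5,-13,1],[22.5,-14.5,1],[24.5,-15.5,0.5],[24.5,-15.5,0.5]]
8 
   [[-1.5,0,0],[-1.5,0,-0.5],[-1,0,0],[-1,0,0],[-1,0,0],[-0.5,0,-0.5],[0,0,0],[0,0,0]] 
   [[24,-15.5,0],[23,-14.5,-0.5],[21,-13,-0.5],[17.5,-11,-1],[14,-8.5,-0.5],[8.5,-5.5,-0.5],[3.5,-1.5,-0.5],[0,-1,3]]
7 
   [[0,0,0],[0,0,0],[0,0,0],[0,0,0],[0,0,0],[0,0,0],[0,0,0]] 
   [[0,-3,8.5],[0,-3.5,11.5],[0,-4.5,13],[0,-4.5,13.5],[0,-4,11.5],[0.5,-3,8.5],[0,-1,3]]
end [684.5 -10.4 113.8] max 24.5 28.99568933479596 1.5811388300841898
```

{"op": "apply_moves", "data": {"angular": [[0,0,0],[-0.5,0,0],[-1,0,0],[-1,0,-0.5],[-1,0,0],[-1.5,0,0],[-1.5,0,-0.5],[-1,0,0]], "dp": [[3,-2,0.5],[9,-5.5,0.5],[13.5,-9,1],[17.5,-11.5,1.5],[20.5,-13,1],[22.5,-14.5,1],[24.5,-15.5,0.5],[24.5,-15.5,0.5]], "hand": [1,1,1,1,1,1,1,1]}}

```text
clock: 37.45
tool_pos: [0.6038, 0.0951, 0.1983]
tool_rot: [2.207, -2.095, -0.14]
contact_force: [1.3, 0.7, -2.1]
finger_gap: 0.0099
```

{"op": "apply_moves", "data": {"angular": [[-1.5,0,0],[-1.5,0,-0.5],[-1,0,0],[-1,0,0],[-1,0,0],[-0.5,0,-0.5],[0,0,0],[0,0,0]], "dp": [[24,-15.5,0],[23,-14.5,-0.5],[21,-13,-0.5],[17.5,-11,-1],[14,-8.5,-0.5],[8.5,-5.5,-0.5],[3.5,-1.5,-0.5],[0,0,0]], "hand": [1,1,1,1,1,1,1,1]}}

```text
clock: 38.45
tool_pos: [0.6783, -0.0106, 0.19]
tool_rot: [2.162, -2.016, -0.253]
contact_force: [0.3, 0.8, -1.9]
finger_gap: 0.0096
```

Run:
```python
from h import *
from station import bot
st=bot.sense();print(st["clock"],st["tool_pos"],st["finger_gap"],st["contact_force"],st["joints"].round(2))
print(np.degrees((R.from_rotvec(st["tool_rot"]).inv()*panel_tcp()[1]).as_rotvec()))
for n in ["scene","top"]:
    s=bot.snapshot(n);cv2.imwrite(f"pics/{n}5.png",s["color"][:,:,::-1]);pickle.dump(s,open(n+"5.pkl","wb"))
b,Ra=panel_tcp(-.006,.005)
plan(st,[(b,Ra,8)])
```

```text
38.45 [ 0.67825489 -0.01062956  0.19002842] 0.009626543983038752 [ 0.29581271  0.78710037 -1.92352951] [ 0.24  0.54  0.2  -0.05 -1.47 -0.16]
[-0.01716308  0.23693632  0.19087615]
8 
   [[0,0,0],[0,0,0],[0,0,0],[0,0,0],[0,0,0],[0,0,0],[0,0,0],[0,0,0]] 
   [[0,-1,3],[0,-3,8],[0,-3.5,11.5],[0,-4.5,13],[0.5,-4.5,13.5],[0,-4,11.5],[0,-2.5,8],[0,-1,3]]
end [684.3 -10.4 114.8] max 13.5 14.239030865898142 0.0
```

View pics/scene5.png

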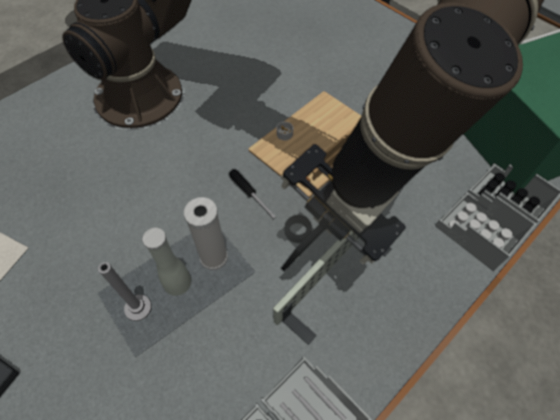

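View pics/top5.png

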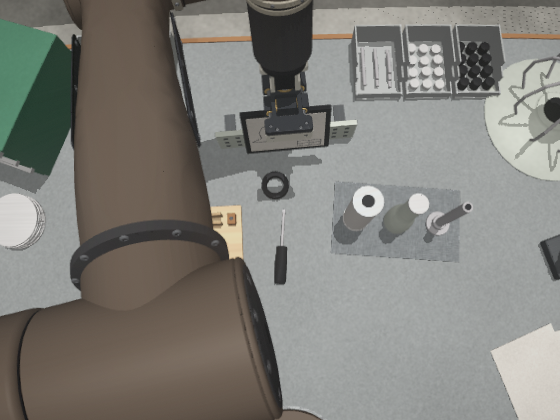

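The top view shows the drawing held in front of the middle of the panel, with the sheet towards the robot, at px (243–331, 108–152). Next I lower it.

{"op": "apply_moves", "data": {"angular": [[0,0,0],[0,0,0],[0,0,0],[0,0,0],[0,0,0],[0,0,0],[0,0,0],[0,0,0]], "dp": [[0,-1,3],[0,-3,8],[0,-3.5,11.5],[0,-4.5,13],[0.5,-4.5,13.5],[0,-4,11.5],[0,-2.5,8],[0,-1,3]], "hand": [1,1,1,1,1,1,1,1]}}

```text
clock: 39.55
tool_pos: [0.6841, -0.0106, 0.114]
tool_rot: [2.161, -2.016, -0.253]
contact_force: [0.9, 0.2, -1.7]
finger_gap: 0.01
```

Run:
```python
from h import *
from station import bot
st=bot.sense();print(st["clock"],st["tool_pos"],st["finger_gap"],st["contact_force"])
s=wrist(bot);cv2.imwrite("pics/w7.png",s["color"][:,:,::-1])
s=bot.snapshot("scene");cv2.imwrite("pics/s7.png",cv2.resize(s["color"][170:360,230:470,::-1],None,fx=3,fy=3,interpolation=cv2.INTER_CUBIC))
for dx,dz in [(-.006,.0015),(-.002,.0015),(0,.0015),(0,-.0005)]:
    print(panel_tcp(dx,dz)[0])
r=R.from_rotvec(st["tool_rot"])
print(r.inv().apply([0,0,-1]),r.inv().apply([.9978,.0668,0]))
```

```text
39.55 [ 0.6841421  -0.01055924  0.11399819] 0.010014344901359808 [ 0.88228714  0.19744053 -1.69499784]
[np.float64(0.6843753468338485), np.float64(-0.010231360233030163), np.float64(0.11138273082090995)]
[np.float64(0.6883664133561848), np.float64(-0.009964174877356029), np.float64(0.11138273082090995)]
[np.float64(0.690361946617353), np.float64(-0.009830582199518963), np.float64(0.11138273082090995)]
[np.float64(0.690361946617353), np.float64(-0.009830582199518963), np.float64(0.10938273082090995)]
[ 0.00457986 -0.24271124  0.97008777] [ 0.00210614 -0.97012599 -0.24273074]
```

View pics/s7.png

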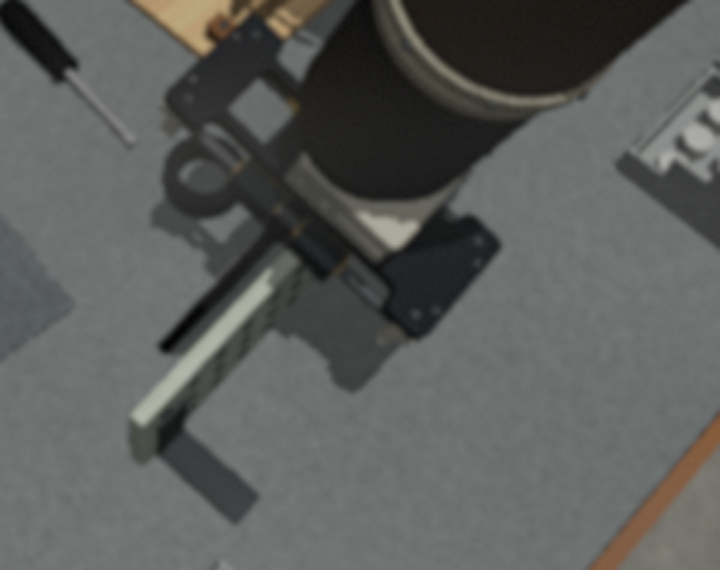

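View pics/w7.png

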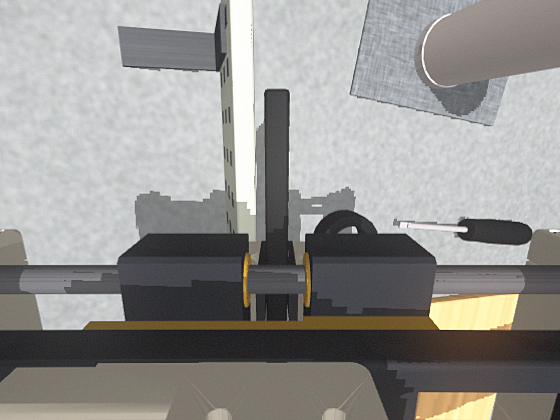

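Run:
```python
from h import *
from station import bot
st=bot.sense()
s=wrist(bot); pickle.dump(s,open("w7.pkl","wb"))
c=s["color"][:250,190:330,::-1]
cv2.imwrite("pics/w7c.png",cv2.resize(c,None,fx=2.4,fy=2.4,interpolation=cv2.INTER_CUBIC))
g=cv2.GaussianBlur(cv2.cvtColor(s["color"],cv2.COLOR_RGB2GRAY),(3,3),0).astype(float)
# drawing right (front) & left edges rows 100..225
L=[];Rr=[];P=[]
for r in range(100,200,5):
    row=g[r]; d=np.diff(row)
    a=245+np.argmin(d[245:285]) ; b=270+np.argmax(d[270:305]); L.append((a+.5,r));Rr.append((b+.5,r))
for r in range(5,200,5):
    d=np.diff(g[r]); P.append((225+np.argmax(d[225:240])+.5,r))
print(L[::3],Rr[::3],P[::5])
```

```text
[(np.float64(263.5), 100), (np.float64(263.5), 115), (np.float64(254.5), 130), (np.float64(254.5), 145), (np.float64(254.5), 160), (np.float64(256.5), 175), (np.float64(255.5), 190)] [(np.float64(289.5), 100), (np.float64(289.5), 115), (np.float64(288.5), 130), (np.float64(288.5), 145), (np.float64(288.5), 160), (np.float64(288.5), 175), (np.float64(299.5), 190)] [(np.float64(229.5), 5), (np.float64(230.5), 30), (np.float64(231.5), 55), (np.float64(232.5), 80), (np.float64(233.5), 105), (np.float64(233.5), 130), (np.float64(234.5), 155), (np.float64(235.5), 180)]
```

View pics/w7c.png

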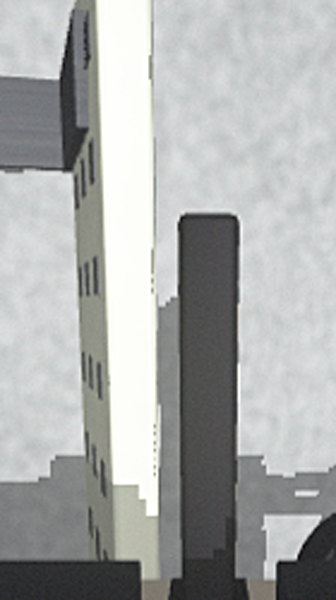

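Run:
```python
from h import *
s=pickle.load(open("w7.pkl","rb"))
P=onplane(s,[(190+152/2.4,1),(190+154.5/2.4,110),(190+157/2.4,217)],.085);print(P*1000)
e=np.array([np.cos(PSI),np.sin(PSI)]);n=np.array([-e[1],e[0]])
print(((P[:,:2]-PC)@e*1000),((P[:,:2]-PC)@n*1000))
# right end of drawing top edge (top of pic): corners
t=np.radians(14); zt=.0041+.135*np.cos(t)+.005*np.sin(t)
Q=onplane(s,[(190+180/2.4,213/2.4),(190+239/2.4,215/2.4)],zt); print(Q*1000,zt,((Q[:,:2]-PC)@e*1000),((Q[:,:2]-PC)@n*1000))
```

```text
[[ 698.17548973 -141.64265741   85.        ]
 [ 695.02862686  -89.28848131   85.        ]
 [ 691.29960239  -27.8201821    85.        ]]
[-5.95757803 -5.60034551 -5.21518434] [-132.03960623  -79.59215743  -18.01205445]
[[700.17700766 -94.14429259 136.29953253]
 [690.2837737  -94.79626838 136.29953253]] 0.13629953252525787 [ -0.78781336 -10.70250167] [-84.78101688 -84.77070475]
```

The panel's front edge measures −5.2 to −6 mm (should be −6), and the drawing's right end is at −84.8 mm (should be −85), so the drawing is centred. I lower it 3 mm and approach the panel.

{"op": "apply_moves", "data": {"angular": [[0,0,0],[0,0,0],[0,0,0],[0,0,0],[0,0,0],[0,0,0]], "dp": [[0,-0.3,1.5],[0,-0.4,1.4],[0,-2,-0.5],[0,-2,-0.5],[0,-1,-0.2],[0,0,0]], "hand": [1,1,1,1,1,1]}}

```text
clock: 40.45
tool_pos: [0.6895, -0.0101, 0.1117]
tool_rot: [2.161, -2.016, -0.253]
contact_force: [-0.2, -0.4, -2.0]
finger_gap: 0.0096
```

{"op": "apply_moves", "data": {"angular": [[0,0,0],[0,0,0],[0,0,0]], "dp": [[0,-0.3,1],[0,-0.2,0.8],[0,0,0]], "hand": [1,1,1]}}

```text
clock: 40.83
tool_pos: [0.6895, -0.0101, 0.1099]
tool_rot: [2.161, -2.016, -0.253]
contact_force: [0.5, -0.3, -1.4]
finger_gap: 0.0098
```

{"op": "apply_moves", "data": {"angular": [[0,0,0],[0,0,0]], "dp": [[0,-0.2,1],[0,0,0]], "hand": [1,1]}}

```text
clock: 41.08
tool_pos: [0.6896, -0.01, 0.1096]
tool_rot: [2.162, -2.016, -0.252]
contact_force: [-1.0, 1.6, 3.9]
finger_gap: 0.0097
```

{"op": "apply_moves", "data": {"angular": [[0,0,0],[0,0,0]], "dp": [[0,-1,-0.5],[0,0,0]], "hand": [1,1]}}

```text
clock: 41.32
tool_pos: [0.6903, -0.0101, 0.1095]
tool_rot: [2.161, -2.016, -0.253]
contact_force: [-1.3, 1.6, 5.5]
finger_gap: 0.0098
```

{"op": "apply_moves", "data": {"angular": [[0,0,0],[0,0,0]], "dp": [[0,-1,-0.5],[0,0,0]], "hand": [1,1]}}

```text
clock: 41.58
tool_pos: [0.6905, -0.01, 0.1094]
tool_rot: [2.16, -2.015, -0.255]
contact_force: [-4.9, 1.6, 6.4]
finger_gap: 0.0098
```

Contact with both the panel and the bench. Releasing.

{"op": "apply_moves", "data": {"angular": [[0,0,0],[0,0,0],[0,0,0],[0,0,0]], "dp": [[0,0,0],[0,0,0],[0,0,0],[0,0,0]], "hand": [0.75,0.6,0.4,0.4]}}

```text
clock: 42.08
tool_pos: [0.6919, -0.01, 0.1091]
tool_rot: [2.162, -2.016, -0.252]
contact_force: [0.7, 0.8, -1.2]
finger_gap: 0.0256
```

Run:
```python
from h import *
from station import bot
st=bot.sense();print(st["clock"],st["tool_pos"],st["finger_gap"],st["contact_force"])
s=wrist(bot); pickle.dump(s,open("w8.pkl","wb"));cv2.imwrite("pics/w8.png",s["color"][:,:,::-1])
```

```text
42.075 [ 0.6918553  -0.00999796  0.10913329] 0.0256119886913523 [ 0.74451     0.77210398 -1.24503364]
```

View pics/w8.png

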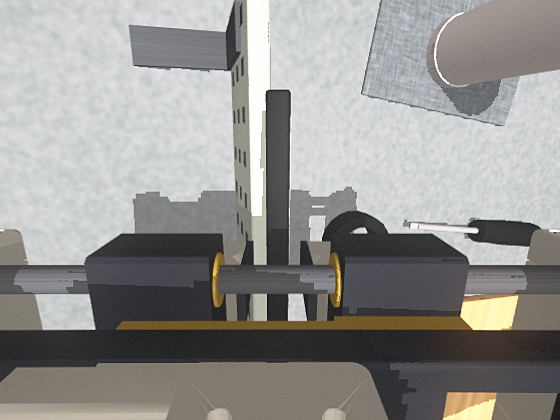

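The drawing rests against the panel with the jaws clear on both sides, its top edge at px (266–290). I retract along the tool axis.

{"op": "apply_moves", "data": {"angular": [[0,0,0],[0,0,0],[0,0,0],[0,0,0],[0,0,0],[0,0,0]], "dp": [[0,0,-4],[0,0,-12],[0,0,-20],[0,0,-30],[0,0,-30],[0,0,-20]], "hand": [0.4,0.4,0.4,0.4,0,-0.5]}}

```text
clock: 42.88
tool_pos: [0.7206, -0.0086, 0.2247]
tool_rot: [2.163, -2.017, -0.25]
contact_force: [-0.1, 0.0, 0.1]
finger_gap: 0.041
```

Run:
```python
from h import *
from station import bot
st=bot.sense();print(st["clock"],st["tool_pos"],st["finger_gap"],st["contact_force"])
s=wrist(bot); pickle.dump(s,open("w9.pkl","wb"));cv2.imwrite("pics/w9.png",s["color"][:,:,::-1])
D=down(-88)
plan(st,[([.58,-.08,.27],D,7),([.5137,-.1561,.25],D,6),([.5137,-.1561,.157],D,6)],q=.5)
```

```text
42.875 [ 0.72059383 -0.00862956  0.22473954] 0.04097332380022746 [-0.11838975  0.01900383  0.13152093]
8 
   [[1,0,0],[1.5,0,0.5],[3,0,0.5],[3,0,0],[2.5,0,0.5],[2,0,0.5],[1,0,0],[0,0,0]] 
   [[3.5,8.5,-0.5],[8.5,21.5,-2],[12.5,29.5,-3],[13.5,32,-5],[12.5,28.5,-6],[9.5,21,-5.5],[3.5,8,-2.5],[5.5,5,1.5]]
8 
   [[0,0,0],[0,0,0],[0,0,0],[0,0,0],[0,0,0],[0,0,0],[0,0,0],[0,0,0]] 
   [[13.5,13,3.5],[18,16.5,5],[17.5,16.5,4.5],[14,12.5,3.5],[5,5.5,1.5],[0,0,7],[0,0,17],[0,0,22.5]]
3 
   [[0,0,0],[0,0,0],[0,0,0]] 
   [[0,0,22.5],[0.5,0,17.5],[0,0,6.5]]
end [ 513.8 -156.3  157.2] max 32.0 35.0891721190455 3.0413812651491097
```

View pics/w9.png

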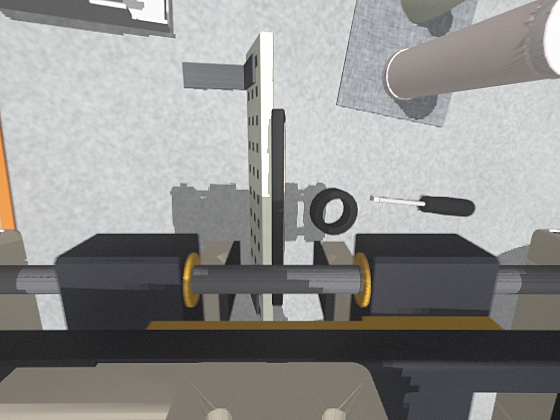

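The drawing leans parallel to the panel (px 272–285), and the tape and driver are untouched. Next I bring the tube back.

{"op": "apply_moves", "data": {"angular": [[1,0,0],[1.5,0,0.5],[3,0,0.5],[3,0,0],[2.5,0,0.5],[2,0,0.5],[1,0,0],[0,0,0]], "dp": [[3.5,8.5,-0.5],[8.5,21.5,-2],[12.5,29.5,-3],[13.5,32,-5],[12.5,28.5,-6],[9.5,21,-5.5],[3.5,8,-2.5],[5.5,5,1.5]], "hand": [-1,-1,-1,-1,-1,-1,-1,-1]}}

```text
clock: 43.92
tool_pos: [0.5743, -0.0857, 0.267]
tool_rot: [-2.259, 2.181, -0.001]
contact_force: [-0.2, -0.2, -0.3]
finger_gap: 0.0878
```

{"op": "apply_moves", "data": {"angular": [[0,0,0],[0,0,0],[0,0,0],[0,0,0],[0,0,0],[0,0,0],[0,0,0]], "dp": [[13.5,13,3.5],[18,16.5,5],[17.5,16.5,4.5],[14,12.5,3.5],[5,5.5,1.5],[0,0,0],[0,0,0]], "hand": [-1,-1,-1,-1,-1,-1,-1]}}

```text
clock: 44.8
tool_pos: [0.5131, -0.1556, 0.2481]
tool_rot: [-2.259, 2.182, -0.0]
contact_force: [-0.1, 0.3, 0.2]
finger_gap: 0.0877
```

Run:
```python
from h import *
from station import bot
st=bot.sense();print(st["clock"],st["tool_pos"],st["finger_gap"])
s=wrist(bot); pickle.dump(s,open("w10.pkl","wb"));cv2.imwrite("pics/w10.png",s["color"][:,:,::-1])
s=bot.snapshot("scene");cv2.imwrite("pics/s10.png",s["color"][:,:,::-1]);pickle.dump(s,open("s10.pkl","wb"))
plan(st,[([.5138,-.1563,.157],down(-88),6)],q=.5)
```

```text
44.8 [ 0.51306332 -0.15556662  0.24814982] 0.08774058844128617
6 
   [[0,0,0],[0,0,0],[0,0,0],[0,0,0],[0,0,0],[0,0,0]] 
   [[0,0,7],[0,0,16.5],[0.5,-0.5,22],[0,0,22],[0,0,17],[0.5,0,6.5]]
end [ 513.6 -156.5  157.1] max 22.0 22.01136070305514 0.0
```

View pics/w10.png

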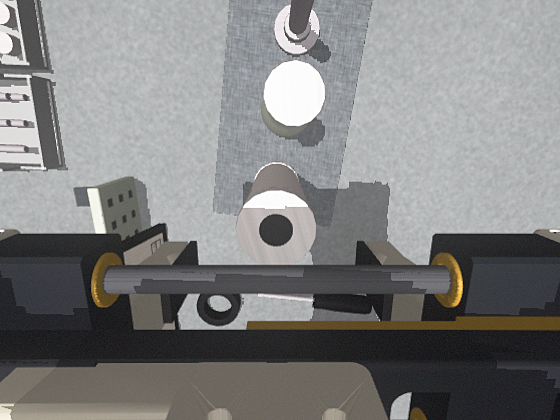

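View pics/s10.png

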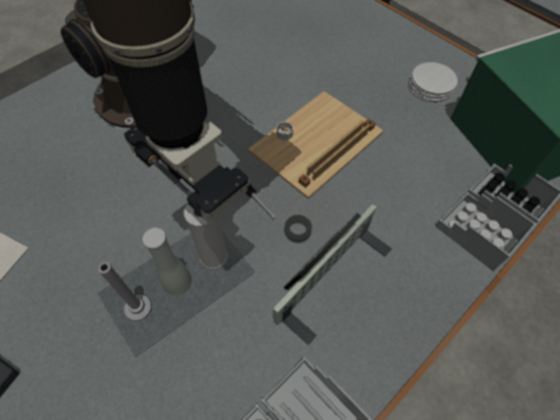

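The drawing is stable against the panel (scene px (325,250)), and the tube is between the jaws at px (276,231).

{"op": "apply_moves", "data": {"angular": [[0,0,0],[0,0,0],[0,0,0],[0,0,0],[0,0,0],[0,0,0],[0,0,0]], "dp": [[0,0,7],[0,0,16.5],[0.5,-0.5,22],[0,0,22],[0,0,17],[0.5,0,6.5],[0,0,0]], "hand": [-1,-1,-1,-1,-1,-1,-1]}}

```text
clock: 45.78
tool_pos: [0.5129, -0.1567, 0.1563]
tool_rot: [2.259, -2.182, -0.002]
contact_force: [0.1, -0.6, 0.3]
finger_gap: 0.0874
```

{"op": "apply_moves", "data": {"angular": [[0,0,0],[0,0,0],[0,0,0],[0,0,0],[0,0,0],[0,0,0],[0,0,0]], "dp": [[0,0,0],[0,0,0],[0,0,0],[0,0,0],[0,0,0],[0,0,0],[0,0,0]], "hand": [-0.4,-0.3,-0.2,0,0.5,1,1], "grip_force": 25}}

```text
clock: 46.65
tool_pos: [0.5134, -0.1567, 0.1572]
tool_rot: [-2.259, 2.182, -0.0]
contact_force: [1.0, -0.7, 2.7]
finger_gap: 0.057
```

Run:
```python
from h import *
from station import bot
st=bot.sense();print(st["clock"],st["tool_pos"],st["finger_gap"],st["contact_force"])
D=down(-88)
x,y=st["tool_pos"][:2]
plan(st,[([x,y,.240],D,6),([.4555,.3195,.240],D,17),([.4555,.3195,.167],D,7)])
```

```text
46.65 [ 0.51338181 -0.15672952  0.15723277] 0.056955159822075836 [ 1.01813419 -0.68733477  2.68778464]
8 
   [[0,0,0],[0,0,0],[0,0,0],[0,0,0],[0,0,0],[0,0,0],[0,0,0],[0,0,0]] 
   [[0,0,-6],[0,0,-15.5],[0,0,-20],[0,0,-20],[0,0,-15],[0,0,-6.5],[-5,0.5,0],[-13.5,1,0]]
8 
   [[0,0,0],[0,0,0],[0,0,0],[0,0,0],[0,0,0],[0,0,0],[0,0,0],[0,0,0]] 
   [[-21,2,0],[-27.5,2.5,0],[-32.5,2.5,0],[-37,3.5,0],[-40,3,0],[-41.5,4,0],[-42,3.5,0],[-41.5,3.5,0]]
8 
   [[0,0,0],[0,0,0],[0,0,0],[0,0,0],[0,0,0],[0,0,0],[0,0,0],[0,0,0]] 
   [[-40,3.5,0],[-37,3,0.5],[-32.5,3,0],[-27.5,2.5,0],[-21,1.5,0],[-13.5,1.5,0],[-5,0.5,0],[0,0,4]]
6 
   [[0,0,0],[0,0,0],[0,0,0],[0,0,0],[0,0,0],[0,0,0]] 
   [[0,0,10.5],[0,0,14],[0,0,15.5],[0,0,14.5],[0,0,10.5],[0,0,4]]
end [455.3 319.5 166.8] max 42.0 42.14558102577303 0.0
```

{"op": "apply_moves", "data": {"angular": [[0,0,0],[0,0,0],[0,0,0],[0,0,0],[0,0,0],[0,0,0],[0,0,0],[0,0,0]], "dp": [[0,0,-6],[0,0,-15.5],[0,0,-20],[0,0,-20],[0,0,-15],[0,0,-6.5],[-5,0.5,0],[-13.5,1,0]], "hand": [1,1,1,1,1,1,1,1]}}

```text
clock: 47.65
tool_pos: [0.5104, -0.138, 0.2391]
tool_rot: [2.258, -2.184, -0.002]
contact_force: [-0.8, -0.0, -2.6]
finger_gap: 0.0567
```

{"op": "apply_moves", "data": {"angular": [[0,0,0],[0,0,0],[0,0,0],[0,0,0],[0,0,0],[0,0,0],[0,0,0],[0,0,0]], "dp": [[-21,2,0],[-27.5,2.5,0],[-32.5,2.5,0],[-37,3.5,0],[-40,3,0],[-41.5,4,0],[-42,3.5,0],[-41.5,3.5,0]], "hand": [1,1,1,1,1,1,1,1]}}

```text
clock: 48.65
tool_pos: [0.4756, 0.1455, 0.2395]
tool_rot: [2.26, -2.182, -0.001]
contact_force: [0.4, -0.6, -2.5]
finger_gap: 0.0565
```

{"op": "apply_moves", "data": {"angular": [[0,0,0],[0,0,0],[0,0,0],[0,0,0],[0,0,0],[0,0,0],[0,0,0],[0,0,0]], "dp": [[-40,3.5,0],[-37,3,0.5],[-32.5,3,0],[-27.5,2.5,0],[-21,1.5,0],[-13.5,1.5,0],[-5,0.5,0],[0,0,0]], "hand": [1,1,1,1,1,1,1,1]}}

```text
clock: 49.65
tool_pos: [0.4551, 0.3193, 0.2396]
tool_rot: [2.259, -2.183, -0.0]
contact_force: [0.4, 0.1, -2.0]
finger_gap: 0.0573
```

Run:
```python
from h import *
from station import bot
st=bot.sense();print(st["clock"],st["tool_pos"],st["finger_gap"],st["contact_force"])
D=down(-88)
plan(st,[([.4555,.3196,.168],D,7)])
```

```text
49.65 [0.45514317 0.31931886 0.23955362] 0.0573449413658318 [ 0.35898956  0.14446178 -2.03395341]
7 
   [[0,0,0],[0,0,0],[0,0,0],[0,0,0],[0,0,0],[0,0,0],[0,0,0]] 
   [[0,0,4],[0,0,10],[0,0,14],[0,0,15.5],[0,-0.5,14],[0,0,10],[-0.5,0,4]]
end [455.6 319.8 168.1] max 15.5 15.5 0.0
```

{"op": "apply_moves", "data": {"angular": [[0,0,0],[0,0,0],[0,0,0],[0,0,0],[0,0,0],[0,0,0],[0,0,0],[0,0,0]], "dp": [[0,0,4],[0,0,10],[0,0,14],[0,0,15.5],[0,-0.5,14],[0,0,10],[0,0,4],[0,0,1]], "hand": [1,1,1,1,1,1,1,1]}}

```text
clock: 50.65
tool_pos: [0.4558, 0.3197, 0.1671]
tool_rot: [-2.259, 2.182, 0.0]
contact_force: [0.2, 0.4, -2.7]
finger_gap: 0.0569
```

{"op": "apply_moves", "data": {"angular": [[0,0,0],[0,0,0]], "dp": [[0,0,1],[0,0,0]], "hand": [1,1]}}

```text
clock: 50.9
tool_pos: [0.4558, 0.3197, 0.1665]
tool_rot: [-2.259, 2.182, 0.001]
contact_force: [0.6, -0.3, -2.8]
finger_gap: 0.0569
```

{"op": "apply_moves", "data": {"angular": [[0,0,0],[0,0,0]], "dp": [[0,0,0.5],[0,0,0]], "hand": [1,1]}}

```text
clock: 51.15
tool_pos: [0.456, 0.3198, 0.1663]
tool_rot: [-2.259, 2.182, 0.0]
contact_force: [-0.5, -0.8, 1.7]
finger_gap: 0.057
```

Contact. Release and rise, then go for the bell at (0.505, −0.2457).

{"op": "apply_moves", "data": {"angular": [[0,0,0],[0,0,0],[0,0,0],[0,0,0],[0,0,0],[0,0,0],[0,0,0],[0,0,0]], "dp": [[0,0,0],[0,0,0],[0,0,0],[0,0,0],[0,0,-10],[0,0,-30],[0,0,-30],[0,0,-15]], "hand": [0,-0.4,-0.8,-1,-1,-1,-1,-1]}}

```text
clock: 52.15
tool_pos: [0.4562, 0.32, 0.253]
tool_rot: [-2.257, 2.18, 0.001]
contact_force: [-0.3, -0.4, 1.2]
finger_gap: 0.0875
```

Run:
```python
from h import *
from station import bot
st=bot.sense();print(st["clock"],st["tool_pos"],st["finger_gap"],st["contact_force"])
D=down(-88)
plan(st,[([.505,-.2457,.25],D,18),([.505,-.2457,.157],D,7)])
```

```text
52.15 [0.45621749 0.32003954 0.25296119] 0.0875390900581451 [-0.31905598 -0.38876456  1.23301204]
8 
   [[0,0,0],[0,0,0],[0,0,0],[0,0,0],[0,0,0],[0,0,0],[0,0,0],[0,0,0]] 
   [[5,-0.5,0],[14.5,-0.5,0],[22.5,-1,0],[29.5,-1.5,0],[35.5,-2,0.5],[40,-2,0],[43.5,-2.5,0],[46,-2,0]]
8 
   [[0,0,0],[0,0,0],[0,0,0],[0,0,0],[0,0,0],[0,0,0],[0,0,0],[0,0,0]] 
   [[47,-2.5,0.5],[47,-2.5,0],[46,-2.5,0],[43.5,-2,0],[40,-2,0.5],[35.5,-2,0],[29.5,-1.5,0],[22.5,-1,0]]
8 
   [[0,0,0],[0,0,0],[0,0,0],[0,0,0],[0,0,0],[0,0,0],[0,0,0],[0,0,0]] 
   [[14.5,-1,0],[5,0,0],[0,0,5],[0,0,13.5],[0,0,18],[0,0,20],[0.5,0,18],[0,0,13.5]]
1 
   [[0,0,0]] 
   [[0,0,5]]
end [ 505.  -245.9  157.1] max 47.0 47.069098143049224 0.0
```

{"op": "apply_moves", "data": {"angular": [[0,0,0],[0,0,0],[0,0,0],[0,0,0],[0,0,0],[0,0,0],[0,0,0],[0,0,0]], "dp": [[5,-0.5,0],[14.5,-0.5,0],[22.5,-1,0],[29.5,-1.5,0],[35.5,-2,0.5],[40,-2,0],[43.5,-2.5,0],[46,-2,0]], "hand": [-1,-1,-1,-1,-1,-1,-1,-1]}}

```text
clock: 53.15
tool_pos: [0.4751, 0.0809, 0.2495]
tool_rot: [2.259, -2.183, -0.001]
contact_force: [1.2, -0.5, 0.2]
finger_gap: 0.0878
```

{"op": "apply_moves", "data": {"angular": [[0,0,0],[0,0,0],[0,0,0],[0,0,0],[0,0,0],[0,0,0],[0,0,0],[0,0,0]], "dp": [[47,-2.5,0.5],[47,-2.5,0],[46,-2.5,0],[43.5,-2,0],[40,-2,0.5],[35.5,-2,0],[29.5,-1.5,0],[22.5,-1,0]], "hand": [-1,-1,-1,-1,-1,-1,-1,-1]}}

```text
clock: 54.15
tool_pos: [0.5009, -0.2289, 0.2481]
tool_rot: [2.257, -2.184, -0.002]
contact_force: [1.0, 0.0, 0.6]
finger_gap: 0.0878
```

{"op": "apply_moves", "data": {"angular": [[0,0,0],[0,0,0],[0,0,0],[0,0,0]], "dp": [[14.5,-1,0],[5,0,0],[0,0,0],[0,0,0]], "hand": [-1,-1,-1,-1]}}

```text
clock: 54.65
tool_pos: [0.5042, -0.2456, 0.249]
tool_rot: [-2.26, 2.182, 0.0]
contact_force: [0.5, -0.9, 0.2]
finger_gap: 0.0877
```

Run:
```python
from h import *
from station import bot
st=bot.sense();print(st["clock"],st["tool_pos"],st["finger_gap"],st["contact_force"])
s=wrist(bot);cv2.imwrite("pics/w11.png",s["color"][:,:,::-1]);pickle.dump(s,open("w11.pkl","wb"))
s=bot.snapshot("top");cv2.imwrite("pics/t11.png",s["color"][:,:,::-1]);pickle.dump(s,open("t11.pkl","wb"))
D=down(-88)
plan(st,[([.5051,-.2457,.157],D,7)])
```

```text
54.65 [ 0.50416987 -0.24556183  0.24899887] 0.08767723418169616 [ 0.47595864 -0.89044409  0.20352541]
7 
   [[0,0,0],[0,0,0],[0,0,0],[0,0,0],[0,0,0],[0,0,0],[0,0,0]] 
   [[0,0,5],[0,0,13],[0,-0.5,18],[0,0,20],[0,0,18],[0,-0.5,13],[0,0,5]]
end [ 505.2 -245.5  157. ] max 20.0 20.0 0.0
```

View pics/w11.png

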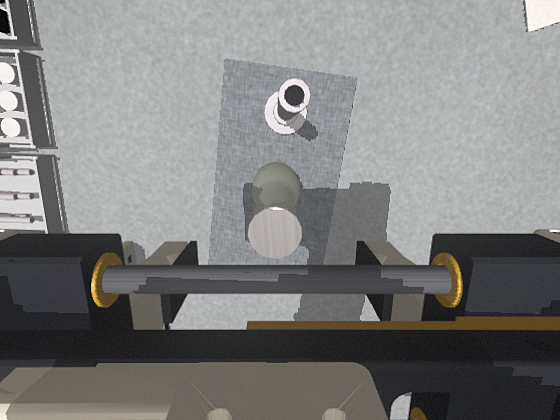

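View pics/t11.png

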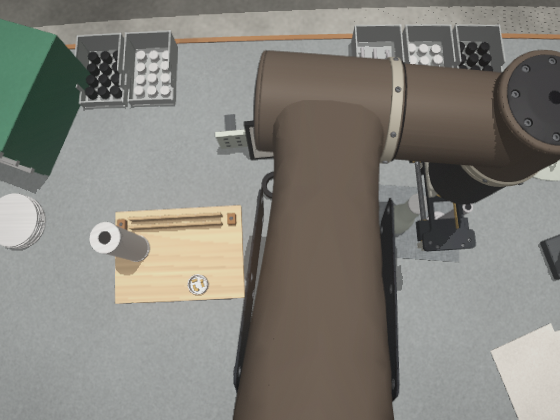

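The tube is back at px (105,238), the same pixel as at the start. The bell is between the jaws at px (275,232).

{"op": "apply_moves", "data": {"angular": [[0,0,0],[0,0,0],[0,0,0],[0,0,0],[0,0,0],[0,0,0],[0,0,0],[0,0,0]], "dp": [[0,0,5],[0,0,13],[0,-0.5,18],[0,0,20],[0,0,18],[0,-0.5,13],[0,0,5],[0,0,0]], "hand": [-1,-1,-1,-1,-1,-1,-1,-1]}}

```text
clock: 55.75
tool_pos: [0.5052, -0.2461, 0.1568]
tool_rot: [2.259, -2.183, -0.001]
contact_force: [-0.5, -0.4, -0.3]
finger_gap: 0.0873
```

{"op": "apply_moves", "data": {"angular": [[0,0,0],[0,0,0],[0,0,0],[0,0,0],[0,0,0],[0,0,0],[0,0,0]], "dp": [[0,0,0],[0,0,0],[0,0,0],[0,0,0],[0,0,0],[0,0,0],[0,0,0]], "hand": [0,0.1,0.2,0.4,0.7,1,1]}}

```text
clock: 56.62
tool_pos: [0.5053, -0.2461, 0.1569]
tool_rot: [-2.259, 2.183, 0.0]
contact_force: [0.5, -0.5, 0.7]
finger_gap: 0.0358
```

Run:
```python
from h import *
from station import bot
st=bot.sense();print(st["clock"],st["tool_pos"],st["finger_gap"],st["contact_force"])
D=down(-88)
x,y=st["tool_pos"][:2]
plan(st,[([x,y,.240],D,6),([.4588,.2285,.240],D,17)])
```

```text
56.625 [ 0.50526827 -0.24605665  0.15693054] 0.0357684590047769 [ 0.46104292 -0.53263737  0.66112668]
8 
   [[0,0,0],[0,0,0],[0,0,0],[0,0,0],[0,0,0],[0,0,0],[0,0,0],[0,0,0]] 
   [[0,0,-6],[0,0,-15.5],[0,0,-20],[0,0,-20],[0,0,-15.5],[0,0,-6],[-4.5,0.5,0],[-13.5,0.5,0]]
8 
   [[0,0,0],[0,0,0],[0,0,0],[0,0,0],[0,0,0],[0,0,0],[0,0,0],[0,0,0]] 
   [[-21,1.5,0],[-27.5,1.5,0],[-33,2.5,0],[-36.5,2,0],[-39.5,2.5,0],[-41.5,2.5,0],[-42,3,0],[-41.5,2.5,0]]
7 
   [[0,0,0],[0,0,0],[0,0,0],[0,0,0],[0,0,0],[0,0,0],[0,0,0]] 
   [[-39.5,2.5,0],[-36.5,2.5,0],[-33,2,0],[-27,1.5,0],[-21,1.5,0],[-13.5,1,0],[-5,0,0]]
end [458.9 228.6 240.1] max 42.0 42.1070065428546 0.0
```

{"op": "apply_moves", "data": {"angular": [[0,0,0],[0,0,0],[0,0,0],[0,0,0],[0,0,0],[0,0,0],[0,0,0],[0,0,0]], "dp": [[0,0,-6],[0,0,-15.5],[0,0,-20],[0,0,-20],[0,0,-15.5],[0,0,-6],[-4.5,0.5,0],[-13.5,0.5,0]], "hand": [1,1,1,1,1,1,1,1]}}

```text
clock: 57.62
tool_pos: [0.5031, -0.2277, 0.2391]
tool_rot: [2.258, -2.184, -0.002]
contact_force: [0.1, 0.3, -2.1]
finger_gap: 0.0351
```

{"op": "apply_moves", "data": {"angular": [[0,0,0],[0,0,0],[0,0,0],[0,0,0],[0,0,0],[0,0,0],[0,0,0],[0,0,0]], "dp": [[-21,1.5,0],[-27.5,1.5,0],[-33,2.5,0],[-36.5,2,0],[-39.5,2.5,0],[-41.5,2.5,0],[-42,3,0],[-41.5,2.5,0]], "hand": [1,1,1,1,1,1,1,1]}}

```text
clock: 58.62
tool_pos: [0.4748, 0.0554, 0.2395]
tool_rot: [2.26, -2.182, -0.001]
contact_force: [0.8, 0.0, -1.0]
finger_gap: 0.0357
```

{"op": "apply_moves", "data": {"angular": [[0,0,0],[0,0,0],[0,0,0],[0,0,0],[0,0,0],[0,0,0],[0,0,0],[0,0,0]], "dp": [[-39.5,2.5,0],[-36.5,2.5,0],[-33,2,0],[-27,1.5,0],[-21,1.5,0],[-13.5,1,0],[-5,0,0],[0,0,0]], "hand": [1,1,1,1,1,1,1,1]}}

```text
clock: 59.62
tool_pos: [0.4588, 0.2284, 0.24]
tool_rot: [2.259, -2.183, -0.0]
contact_force: [-0.4, -0.1, -1.1]
finger_gap: 0.0356
```

Run:
```python
from h import *
from station import bot
st=bot.sense();print(st["clock"],st["tool_pos"],st["finger_gap"],st["contact_force"])
D=down(-88)
plan(st,[([.4587,.2283,.167],D,7)])
```

```text
59.625 [0.45875983 0.228392   0.23999369] 0.03559028343713506 [-0.4492286  -0.12710364 -1.1080541 ]
7 
   [[0,0,0],[0,0,0],[0,0,0],[0,0,0],[0,0,0],[0,0,0],[0,0,0]] 
   [[0,0,4],[0,0,10.5],[0,0,14],[0,0,16],[0,0,14],[0,0,10.5],[0,0,4]]
end [458.7 228.4 167. ] max 16.0 16.0 0.0
```

{"op": "apply_moves", "data": {"angular": [[0,0,0],[0,0,0],[0,0,0],[0,0,0],[0,0,0],[0,0,0],[0,0,0],[0,0,0]], "dp": [[0,0,4],[0,0,10.5],[0,0,14],[0,0,16],[0,0,14],[0,0,10.5],[0,0,4.5],[0,0,0]], "hand": [1,1,1,1,1,1,1,1]}}

```text
clock: 60.62
tool_pos: [0.459, 0.2288, 0.1667]
tool_rot: [-2.259, 2.182, 0.0]
contact_force: [-0.5, 0.3, -2.0]
finger_gap: 0.0356
```

{"op": "apply_moves", "data": {"angular": [[0,0,0],[0,0,0]], "dp": [[0,0,0.5],[0,0,0]], "hand": [1,1]}}

```text
clock: 60.88
tool_pos: [0.4589, 0.2288, 0.1664]
tool_rot: [-2.259, 2.182, 0.001]
contact_force: [-0.9, -0.5, -1.7]
finger_gap: 0.0354
```

{"op": "apply_moves", "data": {"angular": [[0,0,0],[0,0,0]], "dp": [[0,0,0.5],[0,0,0]], "hand": [1,1]}}

```text
clock: 61.12
tool_pos: [0.459, 0.2287, 0.1659]
tool_rot: [-2.259, 2.182, 0.0]
contact_force: [0.9, -0.8, -0.0]
finger_gap: 0.0353
```

Touching now (about 2.5 N unloaded). Release and rise.

{"op": "apply_moves", "data": {"angular": [[0,0,0],[0,0,0],[0,0,0],[0,0,0],[0,0,0],[0,0,0],[0,0,0],[0,0,0]], "dp": [[0,0,0],[0,0,0],[0,0,0],[0,0,0],[0,0,-10],[0,0,-30],[0,0,-30],[0,0,-15]], "hand": [0.1,-0.3,-0.7,-1,-1,-1,-1,-1]}}

```text
clock: 62.12
tool_pos: [0.4594, 0.229, 0.2528]
tool_rot: [-2.257, 2.18, 0.0]
contact_force: [1.0, 0.5, -0.3]
finger_gap: 0.0874
```

Run:
```python
from h import *
from station import bot
st=bot.sense();print(st["clock"],st["tool_pos"],st["finger_gap"],st["contact_force"])
D=down(-88)
plan(st,[([.497,-.3353,.25],D,18)])
```

```text
62.125 [0.45938341 0.2290263  0.25283529] 0.08743797584854388 [ 1.01768034  0.51664883 -0.25896988]
8 
   [[0,0,0],[0,0,0],[0,0,0],[0,0,0],[0,0,0],[0,0,0],[0,0,0],[0,0,0]] 
   [[5,0,0],[14.5,-0.5,0],[22.5,-1,0],[29.5,-1,0],[35,-1,0.5],[40,-1,0],[43.5,-1.5,0],[45.5,-1.5,0]]
8 
   [[0,0,0],[0,0,0],[0,0,0],[0,0,0],[0,0,0],[0,0,0],[0,0,0],[0,0,0]] 
   [[47,-1.5,0.5],[47,-1.5,0],[46,-1.5,0],[43,-1.5,0],[40,-1,0.5],[35.5,-1.5,0],[29.5,-0.5,0],[22.5,-1,0]]
2 
   [[0,0,0],[0,0,0]] 
   [[14.5,-0.5,0],[5,0,0]]
end [ 497.  -335.5  250.1] max 47.0 47.026588224109986 0.0
```

{"op": "apply_moves", "data": {"angular": [[0,0,0],[0,0,0],[0,0,0],[0,0,0],[0,0,0],[0,0,0],[0,0,0],[0,0,0]], "dp": [[5,0,0],[14.5,-0.5,0],[22.5,-1,0],[29.5,-1,0],[35,-1,0.5],[40,-1,0],[43.5,-1.5,0],[45.5,-1.5,0]], "hand": [-1,-1,-1,-1,-1,-1,-1,-1]}}

```text
clock: 63.12
tool_pos: [0.4736, -0.0091, 0.2495]
tool_rot: [2.259, -2.183, -0.001]
contact_force: [1.3, 0.2, 0.6]
finger_gap: 0.0877
```

{"op": "apply_moves", "data": {"angular": [[0,0,0],[0,0,0],[0,0,0],[0,0,0],[0,0,0],[0,0,0],[0,0,0],[0,0,0]], "dp": [[47,-1.5,0.5],[47,-1.5,0],[46,-1.5,0],[43,-1.5,0],[40,-1,0.5],[35.5,-1.5,0],[29.5,-0.5,0],[22.5,-1,0]], "hand": [-1,-1,-1,-1,-1,-1,-1,-1]}}

```text
clock: 64.12
tool_pos: [0.4934, -0.3187, 0.2479]
tool_rot: [2.257, -2.184, -0.003]
contact_force: [-0.0, 1.5, -0.1]
finger_gap: 0.0875
```

{"op": "apply_moves", "data": {"angular": [[0,0,0],[0,0,0],[0,0,0],[0,0,0]], "dp": [[14.5,-0.5,0],[5,0,0],[0,0,0],[0,0,0]], "hand": [-1,-1,-1,-1]}}

```text
clock: 64.62
tool_pos: [0.4963, -0.3354, 0.249]
tool_rot: [-2.26, 2.182, 0.0]
contact_force: [-0.0, -0.0, 0.2]
finger_gap: 0.0877
```

Run:
```python
from h import *
from station import bot
st=bot.sense();print(st["clock"],st["tool_pos"],st["finger_gap"],st["contact_force"])
s=wrist(bot);cv2.imwrite("pics/w12.png",s["color"][:,:,::-1])
D=down(-88)
plan(st,[([.4969,-.3352,.157],D,7)])
```

```text
64.625 [ 0.49633    -0.33535256  0.24902418] 0.08771039957321236 [-0.00149566 -0.03815899  0.2457628 ]
7 
   [[0,0,0],[0,0,0],[0,0,0],[0,0,0],[0,0,0],[0,0,0],[0,0,0]] 
   [[0,0,5],[0,0,13],[0,0,18],[0,-0.5,20],[0,0,18],[0,0,13],[0,0,5]]
end [ 496.8 -335.3  157. ] max 20.0 20.006249023742555 0.0
```

View pics/w12.png

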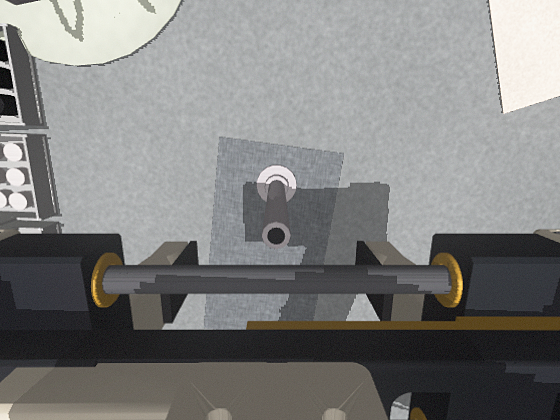

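The stem top is centred between the jaws at px (276,236).

{"op": "apply_moves", "data": {"angular": [[0,0,0],[0,0,0],[0,0,0],[0,0,0],[0,0,0],[0,0,0],[0,0,0],[0,0,0]], "dp": [[0,0,5],[0,0,13],[0,0,18],[0,-0.5,20],[0,0,18],[0,0,13],[0,0,5],[0,0,0]], "hand": [-1,-1,-1,-1,-1,-1,-1,-1]}}

```text
clock: 65.68
tool_pos: [0.4968, -0.3359, 0.1568]
tool_rot: [-2.259, 2.183, 0.001]
contact_force: [0.9, -0.2, 0.2]
finger_gap: 0.0875
```

{"op": "apply_moves", "data": {"angular": [[0,0,0],[0,0,0],[0,0,0],[0,0,0],[0,0,0],[0,0,0],[0,0,0],[0,0,0]], "dp": [[0,0,0],[0,0,0],[0,0,0],[0,0,0],[0,0,0],[0,0,0],[0,0,0],[0,0,0]], "hand": [0.2,0.5,0.6,0.7,0.8,0.9,1,1]}}

```text
clock: 66.68
tool_pos: [0.4968, -0.3359, 0.1569]
tool_rot: [-2.259, 2.183, 0.001]
contact_force: [0.4, -0.0, -0.1]
finger_gap: 0.0197
```

Run:
```python
from h import *
from station import bot
st=bot.sense();print(st["clock"],st["tool_pos"],st["finger_gap"],st["contact_force"])
D=down(-88)
x,y=st["tool_pos"][:2]
plan(st,[([x,y,.240],D,6),([.4641,.1397,.240],D,17)])
```

```text
66.675 [ 0.4968363  -0.33587469  0.15686627] 0.01968380897842366 [ 0.38529953 -0.0099399  -0.13808997]
8 
   [[0,0,0],[0,0,0],[0,0,0],[0,0,0],[0,0,0],[0,0,0],[0,0,0],[0,0,0]] 
   [[0,0,-6],[0,0,-15.5],[0,0,-20],[0,0,-20],[0,0,-15.5],[0,0,-6],[-5,0,0],[-13,0.5,0]]
8 
   [[0,0,0],[0,0,0],[0,0,0],[0,0,0],[0,0,0],[0,0,0],[0,0,0],[0,0,0]] 
   [[-21.5,1,0],[-27,1,0],[-33,1,0],[-36.5,1,0],[-40,1.5,0],[-41,1.5,0],[-42,1.5,0],[-41.5,1.5,0]]
7 
   [[0,0,0],[0,0,0],[0,0,0],[0,0,0],[0,0,0],[0,0,0],[0,0,0]] 
   [[-40,1,0],[-36.5,1.5,0],[-32.5,1,0],[-27.5,1,0],[-21,0.5,0],[-13.5,0.5,0],[-5,0.5,0]]
end [463.9 139.7 240.1] max 42.0 42.0267771783657 0.0
```

{"op": "apply_moves", "data": {"angular": [[0,0,0],[0,0,0],[0,0,0],[0,0,0],[0,0,0],[0,0,0],[0,0,0],[0,0,0]], "dp": [[0,0,-6],[0,0,-15.5],[0,0,-20],[0,0,-20],[0,0,-15.5],[0,0,-6],[-5,0,0],[-13,0.5,0]], "hand": [1,1,1,1,1,1,1,1]}}

```text
clock: 67.68
tool_pos: [0.4952, -0.3174, 0.2389]
tool_rot: [2.258, -2.184, -0.003]
contact_force: [-0.1, 0.5, -3.7]
finger_gap: 0.0199
```

{"op": "apply_moves", "data": {"angular": [[0,0,0],[0,0,0],[0,0,0],[0,0,0],[0,0,0],[0,0,0],[0,0,0],[0,0,0]], "dp": [[-21.5,1,0],[-27,1,0],[-33,1,0],[-36.5,1,0],[-40,1.5,0],[-41,1.5,0],[-42,1.5,0],[-41.5,1.5,0]], "hand": [1,1,1,1,1,1,1,1]}}

```text
clock: 68.68
tool_pos: [0.4748, -0.0338, 0.2399]
tool_rot: [-2.26, 2.182, 0.001]
contact_force: [0.9, -0.5, -2.6]
finger_gap: 0.0196
```

{"op": "apply_moves", "data": {"angular": [[0,0,0],[0,0,0],[0,0,0],[0,0,0],[0,0,0],[0,0,0],[0,0,0],[0,0,0]], "dp": [[-40,1,0],[-36.5,1.5,0],[-32.5,1,0],[-27.5,1,0],[-21,0.5,0],[-13.5,0.5,0],[-5,0.5,0],[0,0,0]], "hand": [1,1,1,1,1,1,1,1]}}

```text
clock: 69.68
tool_pos: [0.4636, 0.1397, 0.24]
tool_rot: [-2.26, 2.182, 0.0]
contact_force: [0.1, 0.4, -2.8]
finger_gap: 0.0199
```

Run:
```python
from h import *
from station import bot
st=bot.sense();print(st["clock"],st["tool_pos"],st["finger_gap"],st["contact_force"])
D=down(-88)
plan(st,[([.4641,.1392,.167],D,7)])
```

```text
69.675 [0.46362844 0.13968935 0.24003534] 0.01988196800784339 [ 0.10880607  0.36390105 -2.79210833]
7 
   [[0,0,0],[0,0,0],[0,0,0],[0,0,0],[0,0,0],[0,0,0],[0,0,0]] 
   [[0,0,4],[0,0,10.5],[0,0,14],[0.5,-0.5,16],[0,0,14],[0,0,10.5],[0,0,4]]
end [464.1 139.2 167. ] max 16.0 16.015617378046965 0.0
```

{"op": "apply_moves", "data": {"angular": [[0,0,0],[0,0,0],[0,0,0],[0,0,0],[0,0,0],[0,0,0],[0,0,0],[0,0,0]], "dp": [[0,0,4],[0,0,10.5],[0,0,14],[0.5,-0.5,16],[0,0,14],[0,0,10.5],[0,0,4.5],[0,0,0]], "hand": [1,1,1,1,1,1,1,1]}}

```text
clock: 70.68
tool_pos: [0.4646, 0.1394, 0.1667]
tool_rot: [-2.259, 2.182, 0.0]
contact_force: [0.4, 0.4, -3.0]
finger_gap: 0.0191
```

{"op": "apply_moves", "data": {"angular": [[0,0,0],[0,0,0]], "dp": [[0,0,0.5],[0,0,0]], "hand": [1,1]}}

```text
clock: 70.92
tool_pos: [0.4645, 0.1394, 0.1663]
tool_rot: [-2.259, 2.182, 0.0]
contact_force: [0.1, 0.5, -2.8]
finger_gap: 0.0195
```

{"op": "apply_moves", "data": {"angular": [[0,0,0],[0,0,0]], "dp": [[0,0,0.5],[0,0,0]], "hand": [1,1]}}

```text
clock: 71.18
tool_pos: [0.4645, 0.1393, 0.1658]
tool_rot: [-2.259, 2.182, 0.0]
contact_force: [-0.9, -0.2, -0.5]
finger_gap: 0.0197
```

Touching. Release, rise, and move back towards the observation pose to check everything.

{"op": "apply_moves", "data": {"angular": [[0,0,0],[0,0,0],[0,0,0],[0,0,0],[0,0,0],[0,0,0],[0,0,0],[0,0,0]], "dp": [[0,0,0],[0,0,0],[0,0,0],[0,0,0],[0,0,-10],[0,0,-30],[0,0,-30],[0,0,-25]], "hand": [0.3,0,-0.5,-1,-1,-1,-1,-1]}}

```text
clock: 72.18
tool_pos: [0.4647, 0.1393, 0.2626]
tool_rot: [-2.258, 2.182, -0.0]
contact_force: [-0.1, -0.2, -0.2]
finger_gap: 0.0873
```

Run:
```python
from h import *
from station import bot
st=bot.sense();print(st["clock"],st["tool_pos"],st["finger_gap"],st["contact_force"])
plan(st,[([.37,.23,.37],down(2),13)],q=1,qa=1)
```

```text
72.175 [0.46465182 0.13929749 0.26262529] 0.08727955547201749 [-0.09029886 -0.23479438 -0.19595375]
8 
   [[0,0,-2],[0,0,-4],[0,0,-6],[0,0,-8],[0,0,-10],[0,0,-10],[0,0,-10],[0,0,-10]] 
   [[-2,2,-2],[-4,4,-5],[-7,5,-8],[-11,7,-9],[-12,5,-11],[-14,4,-13],[-15,1,-12],[-15,-2,-12]]
5 
   [[0,0,-10],[0,0,-8],[0,0,-6],[0,0,-5],[0,0,-1]] 
   [[-13,-3,-11],[-11,-6,-10],[-8,-5,-8],[-5,-4,-5],[-1,-1,-1]]
end [370.1 229.9 369.6] max 15.0 19.519221295943137 10.0
```

{"op": "apply_moves", "data": {"angular": [[0,0,-2],[0,0,-4],[0,0,-6],[0,0,-8],[0,0,-10],[0,0,-10],[0,0,-10],[0,0,-10]], "dp": [[-2,2,-2],[-4,4,-5],[-7,5,-8],[-11,7,-9],[-12,5,-11],[-14,4,-13],[-15,1,-12],[-15,-2,-12]], "hand": [-1,-1,-1,-1,-1,-1,-1,-1]}}

```text
clock: 73.18
tool_pos: [0.4007, 0.2005, 0.3327]
tool_rot: [3.05, -0.751, -0.001]
contact_force: [0.0, -0.3, 0.0]
finger_gap: 0.0874
```

{"op": "apply_moves", "data": {"angular": [[0,0,-10],[0,0,-8],[0,0,-6],[0,0,-5],[0,0,-1],[0,0,0],[0,0,0]], "dp": [[-13,-3,-11],[-11,-6,-10],[-8,-5,-8],[-5,-4,-5],[-1,-1,-1],[0,0,0],[0,0,0]], "hand": [-1,-1,-1,-1,-1,-1,-1]}}

```text
clock: 74.05
tool_pos: [0.37, 0.2296, 0.3673]
tool_rot: [3.141, 0.052, -0.001]
contact_force: [0.0, -0.3, 0.3]
finger_gap: 0.0878
```

Run:
```python
from h import *
from station import bot
st=bot.sense();print(st["clock"],st["tool_pos"],st["tool_rot"],st["finger_gap"])
s=wrist(bot);pickle.dump(s,open("w13.pkl","wb"))
c=s["color"][45:200,150:400,::-1]
cv2.imwrite("pics/w13c.png",cv2.resize(c,None,fx=3.2,fy=3.2,interpolation=cv2.INTER_CUBIC))
for n in ["scene","top"]:
    s=bot.snapshot(n);cv2.imwrite(f"pics/{n}13.png",s["color"][:,:,::-1]);pickle.dump(s,open(n+"13.pkl","wb"))
```

```text
74.05 [0.37003067 0.22964668 0.3672882 ] [ 3.14111594e+00  5.22584275e-02 -6.13492182e-04] 0.08775415311601625
```

View pics/w13c.png

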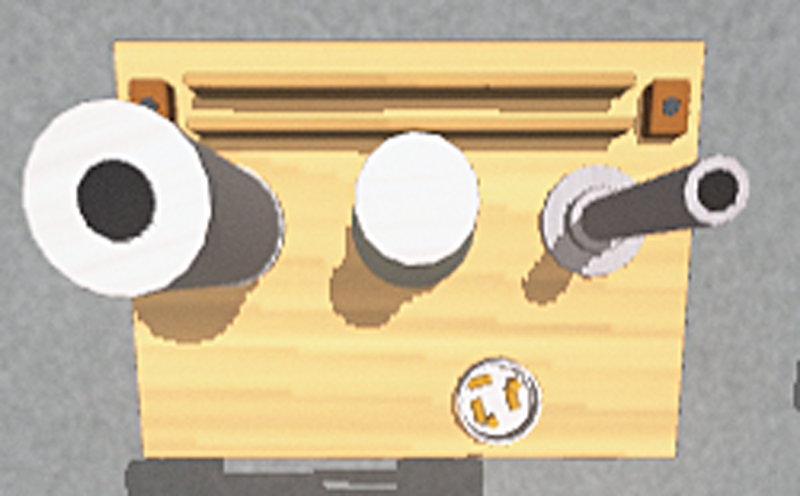

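View pics/scene13.png

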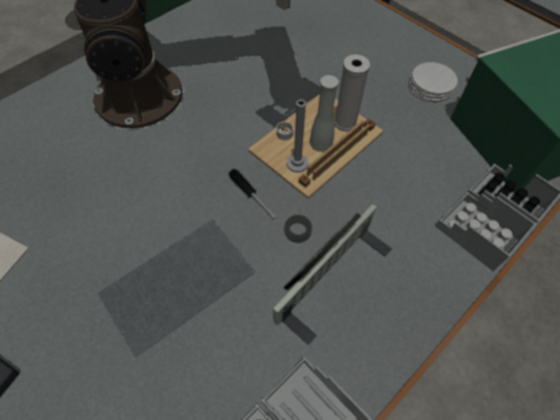

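View pics/top13.png

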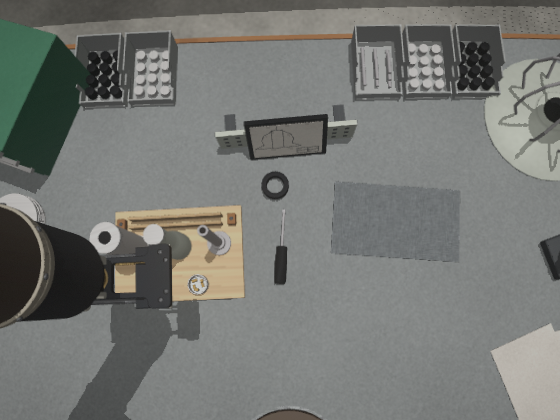

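Run:
```python
from h import *
s=pickle.load(open("w13.pkl","rb"))
C=lambda l:[((x+.5)/3.2-.5+150,(y+.5)/3.2-.5+45) for x,y in l]
for n,l,z,o in [('tube',(117,197.5),.202,(456.3,319.2)),('bell',(417,198),.210,(459.2,227.8)),('stem',(717,189.5),.212,(464.2,139.8)),('tin',(497,400),.036,(378.1,184.6))]:
    P=onplane(s,C([l]),z)[0]*1000; print(n,P[:2].round(1),'before',o)
a=pickle.load(open("snap0.pkl","rb"))
f=lambda im:cv2.cvtColor(im,cv2.COLOR_RGB2GRAY).astype(np.float32)
for n,boxes in {"scene":dict(tube=(338,52,372,90),bell=(316,72,342,100),stem=(288,98,308,170),tin=(274,120,296,142),drv=(226,166,276,220),tape=(282,214,314,244)),"top":dict(tape=(258,168,292,202),drv=(270,205,292,288),tin=(188,275,208,297),tube=(88,222,122,254),stem=(196,222,232,258))}.items():
    b=pickle.load(open(n+"13.pkl","rb"))
    A=f(a[n]["color"]);B=f(b["color"])
    for k,(x0,y0,x1,y1) in boxes.items():
        t=A[y0:y1,x0:x1]; r=cv2.matchTemplate(B[y0-5:y1+5,x0-5:x1+5],t,cv2.TM_CCOEFF_NORMED)
        _,m,_,loc=cv2.minMaxLoc(r); print(n,k,'shift px',loc[0]-5,loc[1]-5,round(m,3))
b=pickle.load(open("top13.pkl","rb"))
c=b["color"][95:175,200:370,::-1];cv2.imwrite("pics/t13c.png",cv2.resize(c,None,fx=4.5,fy=4.5,interpolation=cv2.INTER_CUBIC))
b=pickle.load(open("scene13.pkl","rb"))
c=b["color"][190:330,260:400,::-1];cv2.imwrite("pics/s13c.png",cv2.resize(c,None,fx=4,fy=4,interpolation=cv2.INTER_CUBIC))
```

```text
tube [457.2 320.3] before (456.3, 319.2)
bell [459.6 228.6] before (459.2, 227.8)
stem [464.7 140.1] before (464.2, 139.8)
tin [378.3 184.4] before (378.1, 184.6)
scene tube shift px 1 0 0.993
scene bell shift px 0 0 0.958
scene stem shift px 0 0 0.916
scene tin shift px 0 0 0.902
scene drv shift px 0 0 0.999
scene tape shift px 0 0 0.999
top tape shift px 0 0 1.0
top drv shift px 0 0 1.0
top tin shift px 0 0 1.0
top tube shift px 0 -1 0.865
top stem shift px 0 0 0.953
```

View pics/t13c.png

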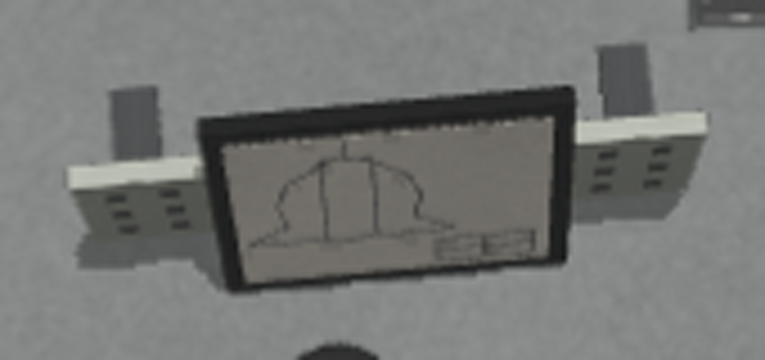

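View pics/s13c.png

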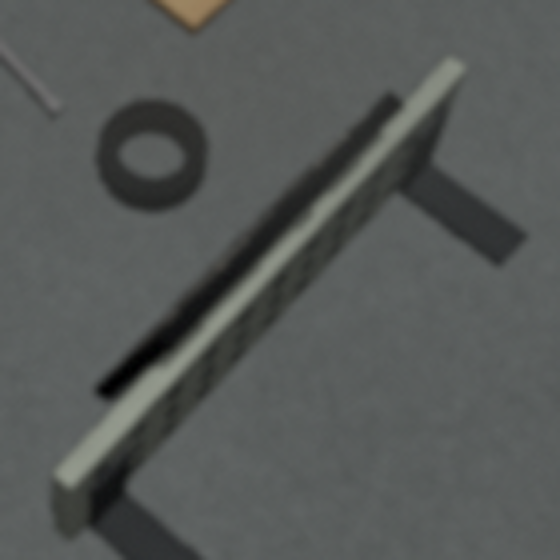

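The drawing leans squarely and centred, with 134 and 132 px of panel showing to its left and right in the zoom. The sheet faces the robot and the lamp outline is upright. The parts are back within about 1 mm and the bystanders have not moved. I hand the job in.

```bash
python3 -c "
from station import bot
print(bot.job_done()); print(bot.sense()['clock'])"
```

```text
the job is handed in; nothing more can be done
None
the job is handed in; nothing more can be done
```

The job is done and handed in at about 74 s, well inside the 141 s limit. I set the stem, bell and tube aside upright on the mat. Then I lifted the drawing out and leaned it about 14° against the middle of the panel. Last, I stood the tube, bell and stem back on the kit board.

My last checks, before handing in:
- **Parts:** all three stand upright. The wrist camera puts the stem and bell within 1 mm of where they stood. The tube is about 1.4 mm off by that camera, and the other two cameras show it shifted by at most 1 pixel.
- **Drawing:** it leans steadily, the right way up, with the sheet facing the robot. It was centred and square to the panel within about 0.5° just before release. The final top view shows nearly equal panel on both sides of it, 134 against 132 pixels in the enlarged picture.
- **Tin, tape and screwdriver:** none shows any shift in the pictures.
- **Robot:** the gripper was open and clear of everything when I handed in, and the forces I read stayed below about 10 N.

No check failed. The one disagreement was that rough readings of the panel's position from the two fixed cameras differed by about 7 mm. I used the wrist camera's reading, which lay between them and was borne out when the drawing touched the panel.

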